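# Deal cane sticks onto serving trays at a juice stall

## Robot

A 6-joint arm with a two-finger parallel gripper is mounted at the origin on the work surface. World frame = base frame: x ahead of the robot, y to its left, z up, the work surface at z = 0. Lengths are in mm, angles in degrees, forces in N, time in s.
With the tool pointing down it reaches from about 325 to 900 mm from the base axis. Payload 6.1 kg.
Tool frame: the origin (TCP) lies on the centre line of the jaws, within the pads' length; the fingertips stand ahead of it and the grasp point (between the pads) lies 2 mm behind it (bot.finger_overhang is the y of the fingertips in the tool frame, in mm); y points along the fingers, z is the direction in which the jaws open and shut, and the axes are right-handed (so a half turn about y gives the same grasp; the last joint's range is limited). The gripper opens to 87 mm and grips with 3 to 60 N. Pads are 19 mm wide; open, the fingers measure 117 mm over their backs; the gripper's body (75 mm by 190 mm) begins 51 mm behind the grasp point.
Start: joints at [67.145, 12.628, 87.462, -0, 79.91, -7.225], TCP at [168.392, 601.88, 239.538] pointing down, gripper open.
Joint ranges: [-170.65, 170.65], [-52.31, 119.04], [5.05, 147.46], [-71.25, 251.25], [11.57, 151.72], [-153.62, 153.62]. Speed limits (degrees/s): [147.25, 147.25, 172.46, 180, 180, 180].

## Interface

Orientations are given as [roll, pitch, yaw] about the fixed x, y, z axes, in that order (R = Rz(yaw) Ry(pitch) Rx(roll)).
In Python, from station import bot gives the robot as it stands.
- The arm moves only by the tool move_arm, never from a script. Its argument "deltas" is a list of rows, each a list of 3 entries, a list of its own where there are three numbers: the shift along the tool's x, y, z in mm, then the turn, a rotation vector about the tool's x, y, z in rad, then the opening, from 0 (shut) to 1 (fully open). A call has exactly 5 rows; each row shifts and turns the commanded pose from where the row before left it, along the tool's axes as they then stand; what a row does not reach is not made up. A row lasts 1/8 s, in which the tool goes at most 62.5 mm and 10.7 degrees, less where a joint would pass 70% of its speed; a pose out of reach is approached as far as the arm can. A call with a gripper value outside its range is refused whole. The fingers move at their own pace and stop on an object; the grip force is fixed at half the most. Time passes only in rows, so rows that do not move let the fingers close, or fill a call up. It gives the time, the measured TCP pose, the force and the opening at its end, in the units of the state.
- bot.sense(): the state, without advancing time (a new reading comes with each control period).
- bot.camera(name): name is "scene" or "side" or "wrist"; returns the picture (420x560x3 uint8, red, green, blue); there is no depth.
- bot.get_calibration(name): a dict with "fx", "fy", "cx", "cy" (pixels), "origin" and "orientation" of the camera in the world. Camera axes: x right, y up, looking along -z (the intrinsics and any distortion apply to the point x, -y, -z); pixel columns grow to the right and rows downward; lengths in mm; the calibration is good to about 2 mm. The wrist camera is an equidistant fisheye: a pixel r from the principal point sees the ray r / f radians off the axis. A picture is of the moment at which its call begins: read the wrist's pose just before it. get_calibration takes no time and is no camera call; for the wrist camera it gives the pose at the moment of the call.
- bot.hand_in(): hands the job in, once; it reports no verdict.
The state is a dict: "time_s": time; "joints": joint angles; "qd": joint speeds; "tau": joint torques, N m; "ee_pos": TCP position; "orientation": TCP orientation; "contact_force": force on the tool from outside, world axes, zero at the start; "torque": the same for the moment, N m; "width": opening from 0.0 (shut) to 1.0 (fully open).
Only numpy, scipy, OpenCV 4.12 (cv2) and the standard library are available. Lean on these libraries where they do the work, as an engineer would, in place of code of your own. Each camera call takes 0.05 s, during which the arm holds its last target.

## Task

Share out the peeled sugar-cane sticks from the two chopping boards onto the three steel serving trays, one stick per tray in turn: first go round with the long sticks until every tray has one, then go round again with the short ones, so that each tray ends with one long and one short. Lay each stick down flat on the tray's floor, inside the rim and not on top of another stick, without dropping it. Leave the bottle, the cup stack and the straw pot standing where they are.

Things in the scene. Friction and masses are not known exactly. Their poses are not given: they have to be found in the camera images.
- tray1: Shallow rectangular stainless-steel serving tray, fixed to the counter; outside 168 mm (its x) by 132 mm (its y), 12 mm high; walls 4 mm thick; the floor inside is 160 by 124 mm, 4 mm above the counter, so the rim stands 8 mm above the floor. Origin: centre of its underside, on the counter; its long side is its x axis, z up. The three trays are alike. Empty at the start.
- tray2: Shallow rectangular stainless-steel serving tray, fixed to the counter; outside 168 mm (its x) by 132 mm (its y), 12 mm high; walls 4 mm thick; the floor inside is 160 by 124 mm, 4 mm above the counter, so the rim stands 8 mm above the floor. Origin: centre of its underside, on the counter; its long side is its x axis, z up. The three trays are alike. Empty at the start.
- tray3: Shallow rectangular stainless-steel serving tray, fixed to the counter; outside 168 mm (its x) by 132 mm (its y), 12 mm high; walls 4 mm thick; the floor inside is 160 by 124 mm, 4 mm above the counter, so the rim stands 8 mm above the floor. Origin: centre of its underside, on the counter; its long side is its x axis, z up. The three trays are alike. Empty at the start.
- board1: Wooden chopping board fixed to the counter, 150 mm (its x) by 144 mm (its y), 12 mm thick; three cane sticks lie on it side by side, all roughly along its x axis, about 56 mm from axis to axis. Origin: centre of its underside, on the counter. 
- board2: Wooden chopping board fixed to the counter, 150 mm (its x) by 144 mm (its y), 12 mm thick; three cane sticks lie on it side by side, all roughly along its x axis, about 56 mm from axis to axis. Origin: centre of its underside, on the counter. 
- long1_mid (a point): Centre of a long peeled sugar-cane stick, a pale solid octagonal rod 130 mm long and 28 mm across its flats, 85 g or so, lying on one of its eight flats on a chopping board (centre 14 mm above what it lies on). Its x axis runs along its length; either end may be seen as the front, and it may be rolled about its length. 
- long2_mid (a point): Centre of a long peeled sugar-cane stick, a pale solid octagonal rod 130 mm long and 28 mm across its flats, 85 g or so, lying on one of its eight flats on a chopping board (centre 14 mm above what it lies on). Its x axis runs along its length; either end may be seen as the front, and it may be rolled about its length. 
- long3_mid (a point): Centre of a long peeled sugar-cane stick, a pale solid octagonal rod 130 mm long and 28 mm across its flats, 85 g or so, lying on one of its eight flats on a chopping board (centre 14 mm above what it lies on). Its x axis runs along its length; either end may be seen as the front, and it may be rolled about its length. 
- short1_mid (a point): Centre of a short peeled sugar-cane stick, a pale solid octagonal rod 80 mm long and 28 mm across its flats, 52 g or so, lying on one of its eight flats on a chopping board (centre 14 mm above what it lies on). Its x axis runs along its length; either end may be seen as the front, and it may be rolled about its length. 
- short2_mid (a point): Centre of a short peeled sugar-cane stick, a pale solid octagonal rod 80 mm long and 28 mm across its flats, 52 g or so, lying on one of its eight flats on a chopping board (centre 14 mm above what it lies on). Its x axis runs along its length; either end may be seen as the front, and it may be rolled about its length. 
- short3_mid (a point): Centre of a short peeled sugar-cane stick, a pale solid octagonal rod 80 mm long and 28 mm across its flats, 52 g or so, lying on one of its eight flats on a chopping board (centre 14 mm above what it lies on). Its x axis runs along its length; either end may be seen as the front, and it may be rolled about its length. 
- bottle_mid (a point): Half-way up a full juice bottle standing on the counter, green with a white cap, 62 mm in diameter, 190 mm tall; z up. Loose; to be left alone.
- cups_mid (a point): Half-way up a stack of white paper cups standing on the counter, 68 mm in diameter, 136 mm tall; z up. Loose; to be left alone.
- straws_mid (a point): A point on the axis, 55 mm above the counter, of an aluminium straw pot: 68 mm in diameter, 110 mm tall, with white straws standing up to 190 mm above the counter; z up. Loose; to be left alone.
- scale: Flat kitchen scale standing fixed on the counter, grey with a steel pan, 130 mm (its x) by 110 mm (its y), 40 mm high, not used in this job. Origin: centre of its underside, on the counter.
There are look-alikes about, which are no part of the job. What is shaped like the tray1 but pink or turquoise is not meant.

How it is judged (in metres and radians):
On the way, in this order (a step that is already met when the one before it is completed fails the run):
1. every tray holds one long stick, lying flat (height (world z) of each of long1_mid, long2_mid, long3_mid below 0.021 m and horizontal distance between any of long1_mid, long2_mid, long3_mid and tray1 below 0.072 m and horizontal distance between any of long1_mid, long2_mid, long3_mid and tray2 below 0.072 m and horizontal distance between any of long1_mid, long2_mid, long3_mid and tray3 below 0.072 m), for 0.2 s.
2. every tray holds one short stick as well, lying flat (all of step 1 and height (world z) of each of short1_mid, short2_mid, short3_mid below 0.021 m and horizontal distance between any of short1_mid, short2_mid, short3_mid and tray1 below 0.072 m and horizontal distance between any of short1_mid, short2_mid, short3_mid and tray2 below 0.072 m and horizontal distance between any of short1_mid, short2_mid, short3_mid and tray3 below 0.072 m), for 0.2 s.
At the end, for the whole second after the job is handed in: Each tray holds one long and one short stick, all at rest (under 0.02 m/s), each flat on the tray floor inside the rim: its centre at most 21 mm above the counter, within 72 mm of the tray centre seen from above (all of step 2 and linear speed of each of long1, long2, long3, short1, short2, short3 below 0.02 m/s); the robot touches nothing.
It fails at once if a short stick was put on a tray before every tray had its long one (((height (world z) of short1_mid below 0.021 m and (horizontal distance between short1_mid and tray1 below 0.072 m or horizontal distance between short1_mid and tray2 below 0.072 m or horizontal distance between short1_mid and tray3 below 0.072 m)) or (height (world z) of short2_mid below 0.021 m and (horizontal distance between short2_mid and tray1 below 0.072 m or horizontal distance between short2_mid and tray2 below 0.072 m or horizontal distance between short2_mid and tray3 below 0.072 m)) or (height (world z) of short3_mid below 0.021 m and (horizontal distance between short3_mid and tray1 below 0.072 m or horizontal distance between short3_mid and tray2 below 0.072 m or horizontal distance between short3_mid and tray3 below 0.072 m))) and not (horizontal distance between any of long1_mid, long2_mid, long3_mid and tray1 below 0.072 m and horizontal distance between any of long1_mid, long2_mid, long3_mid and tray2 below 0.072 m and horizontal distance between any of long1_mid, long2_mid, long3_mid and tray3 below 0.072 m and height (world z) of each of long1_mid, long2_mid, long3_mid below 0.025 m)).
It fails at once if a tray got a second long stick ((height (world z) of each of long1_mid, long2_mid below 0.021 m and horizontal distance between each of long1_mid, long2_mid and tray1 below 0.072 m) or (height (world z) of each of long1_mid, long3_mid below 0.021 m and horizontal distance between each of long1_mid, long3_mid and tray1 below 0.072 m) or (height (world z) of each of long2_mid, long3_mid below 0.021 m and horizontal distance between each of long2_mid, long3_mid and tray1 below 0.072 m) or (height (world z) of each of long1_mid, long2_mid below 0.021 m and horizontal distance between each of long1_mid, long2_mid and tray2 below 0.072 m) or (height (world z) of each of long1_mid, long3_mid below 0.021 m and horizontal distance between each of long1_mid, long3_mid and tray2 below 0.072 m) or (height (world z) of each of long2_mid, long3_mid below 0.021 m and horizontal distance between each of long2_mid, long3_mid and tray2 below 0.072 m) or (height (world z) of each of long1_mid, long2_mid below 0.021 m and horizontal distance between each of long1_mid, long2_mid and tray3 below 0.072 m) or (height (world z) of each of long1_mid, long3_mid below 0.021 m and horizontal distance between each of long1_mid, long3_mid and tray3 below 0.072 m) or (height (world z) of each of long2_mid, long3_mid below 0.021 m and horizontal distance between each of long2_mid, long3_mid and tray3 below 0.072 m)).
It fails at once if a tray got a second short stick ((height (world z) of each of short1_mid, short2_mid below 0.021 m and horizontal distance between each of short1_mid, short2_mid and tray1 below 0.072 m) or (height (world z) of each of short1_mid, short3_mid below 0.021 m and horizontal distance between each of short1_mid, short3_mid and tray1 below 0.072 m) or (height (world z) of each of short2_mid, short3_mid below 0.021 m and horizontal distance between each of short2_mid, short3_mid and tray1 below 0.072 m) or (height (world z) of each of short1_mid, short2_mid below 0.021 m and horizontal distance between each of short1_mid, short2_mid and tray2 below 0.072 m) or (height (world z) of each of short1_mid, short3_mid below 0.021 m and horizontal distance between each of short1_mid, short3_mid and tray2 below 0.072 m) or (height (world z) of each of short2_mid, short3_mid below 0.021 m and horizontal distance between each of short2_mid, short3_mid and tray2 below 0.072 m) or (height (world z) of each of short1_mid, short2_mid below 0.021 m and horizontal distance between each of short1_mid, short2_mid and tray3 below 0.072 m) or (height (world z) of each of short1_mid, short3_mid below 0.021 m and horizontal distance between each of short1_mid, short3_mid and tray3 below 0.072 m) or (height (world z) of each of short2_mid, short3_mid below 0.021 m and horizontal distance between each of short2_mid, short3_mid and tray3 below 0.072 m)).
It fails at once if a stick was dropped or thrown (moving freely faster than 0.8 m/s, a fall of over 30 mm) ((linear speed of long1 above 0.8 m/s and contact force between long1 and anything else below 0.05 N) or (linear speed of long2 above 0.8 m/s and contact force between long2 and anything else below 0.05 N) or (linear speed of long3 above 0.8 m/s and contact force between long3 and anything else below 0.05 N) or (linear speed of short1 above 0.8 m/s and contact force between short1 and anything else below 0.05 N) or (linear speed of short2 above 0.8 m/s and contact force between short2 and anything else below 0.05 N) or (linear speed of short3 above 0.8 m/s and contact force between short3 and anything else below 0.05 N)).
It fails at once if the bottle, the cup stack or the straw pot was shifted more than 30 mm or tipped ((distance of bottle_mid from where it was at the start of the episode above 0.03 m or angle between bottle_mid's own z axis and vertical above 0.35 rad) or (distance of cups_mid from where it was at the start of the episode above 0.03 m or angle between cups_mid's own z axis and vertical above 0.35 rad) or (distance of straws_mid from where it was at the start of the episode above 0.03 m or angle between straws_mid's own z axis and vertical above 0.35 rad)).
It also fails if it takes over 69 s, if anything falls off the work surface, if the arm or the gripper's body presses on something with over 40 N, if the wrist force passes 120 N, or if a joint passes its speed limit or range.

## Working session

There is one attempt and no reset: what is moved stays moved. The work goes in short steps, Python scripts to look and compute and a tool call to move; the robot and the scene stay as the last step left them, time stands still between calls to the robot, and variables do not carry over. Pictures are saved under pics/ and viewed, and the job is handed in when it is done.

Besides the shell and the picture viewer there is one more tool, called as name(argument=value, ...), one argument or row to a line, values as JSON. move_arm: Moves the arm, as the interface text tells. Its arguments: {"type":"object","properties":{"deltas":{"type":"array","items":{"type":"array"}}},"required":["deltas"]}

```bash
ls; mkdir -p pics; python3 - <<'E'
from station import bot
import cv2
print(bot.sense()); print(bot.finger_overhang)
for n in ["scene","side","wrist"]:
    print(n,bot.get_calibration(n))
    cv2.imwrite(f"pics/{n}0.png",bot.camera(n)[:,:,::-1])
E
```

```text
pics
{'time_s': 0.0, 'joints': array([ 6.71449766e+01,  1.26743118e+01,  8.75252063e+01,  1.08717571e-03,
        7.99114694e+01, -7.22528829e+00]), 'qd': array([-0.06978543,  0.18290269, -0.01311213,  0.07126305,  0.06919262,
        0.06074228]), 'tau': array([-3.28195915e-05, -4.94624376e+01, -3.87365699e+01,  7.01122871e-02,
        5.73283515e-02, -1.52577240e-04]), 'ee_pos': array([168.15763333, 601.34225786, 238.45245279]), 'orientation': array([-9.01099716e+01,  1.50205140e-02, -1.56299409e+01]), 'contact_force': array([-0.25744081, -0.19877619, -0.96780697]), 'torque': array([-0.02508626,  0.03029573, -0.00070425]), 'width': 0.9985229793730099}
17.0
scene {'fx': 401.61190297910264, 'fy': 401.61190297910264, 'cx': 280.49203961448967, 'cy': 209.4559531136879, 'origin': array([1373.54906551,  419.31315439,  700.54992766]), 'orientation': array([5.77763710e+01, 8.61031412e-02, 1.09941430e+02])}
side {'fx': 406.7359162245596, 'fy': 406.7359162245596, 'cx': 284.67865147915415, 'cy': 209.09121000674187, 'origin': array([ 286.36392065, -694.45181964, 1050.39126715]), 'orientation': array([ 39.82777031,   0.37909947, -12.79139985])}
wrist {'fx': 325.19226210127806, 'fy': 325.19226210127806, 'cx': 279.91452396915423, 'cy': 214.0055947165592, 'origin': array([101.46341524, 618.71546099, 383.94752432]), 'orientation': array([-14.73897984,   0.15289062,  74.35425961])}
```

View pics/scene0.png

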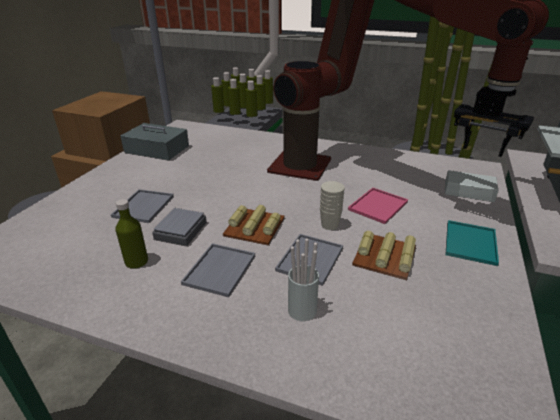

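View pics/side0.png

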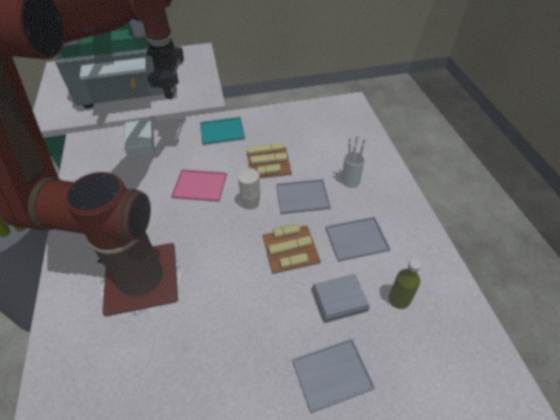

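View pics/wrist0.png

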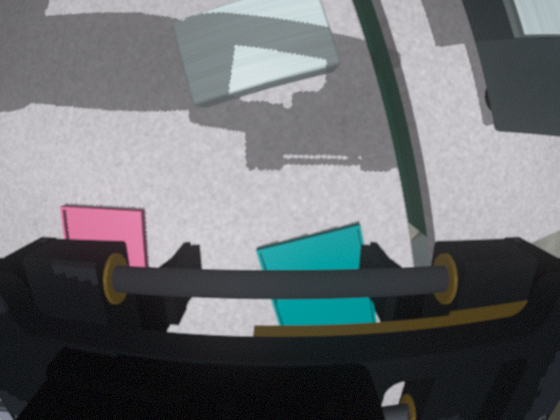

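Scene and side show three grey trays, board A (scene 255,223 / side 291,248), board B (scene 386,253 / side 269,161), the cup stack, pot, bottle and scale. I'll zoom in on these.

```bash
cat > h.py <<'E'
import numpy as np, cv2
from scipy.spatial.transform import Rotation as R
CAL={}
def cal(n):
    from station import bot
    return bot.get_calibration(n)
def ray(c,uv):
    uv=np.atleast_2d(uv).astype(float)
    d=np.c_[(uv[:,0]-c['cx'])/c['fx'],-(uv[:,1]-c['cy'])/c['fy'],-np.ones(len(uv))]
    Rm=R.from_euler('xyz',c['orientation'],degrees=True).as_matrix()
    return np.array(c['origin']),d@Rm.T
def rayf(c,uv):
    uv=np.atleast_2d(uv).astype(float)
    a=np.c_[(uv[:,0]-c['cx']),-(uv[:,1]-c['cy'])]; r=np.hypot(*a.T)+1e-9; th=r/c['fx']
    d=np.c_[a/r[:,None]*np.sin(th)[:,None],-np.cos(th)]
    Rm=R.from_euler('xyz',c['orientation'],degrees=True).as_matrix()
    return np.array(c['origin']),d@Rm.T
def plane(c,uv,z,f=ray):
    o,d=f(c,uv); t=(z-o[2])/d[:,2]
    return o+t[:,None]*d
E
python3 - <<'E'
import cv2
s=cv2.imread('pics/scene0.png'); d=cv2.imread('pics/side0.png')
cv2.imwrite('pics/sc_z.png',cv2.resize(s[170:310,100:430],(792,336),interpolation=cv2.INTER_CUBIC))
cv2.imwrite('pics/si_z.png',cv2.resize(d[130:290,220:420],(750,600),interpolation=cv2.INTER_CUBIC))
E
```

```text
(no output)
```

View pics/sc_z.png

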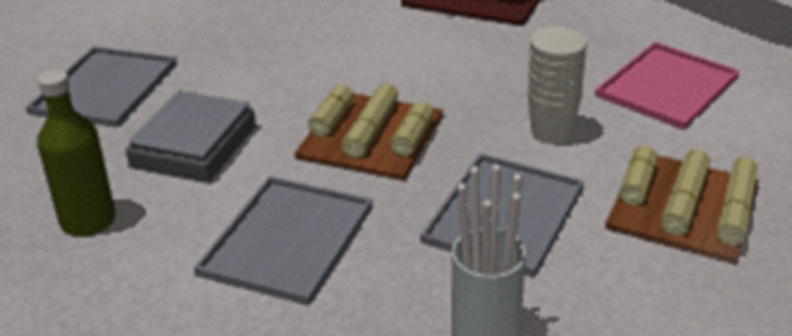

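View pics/si_z.png

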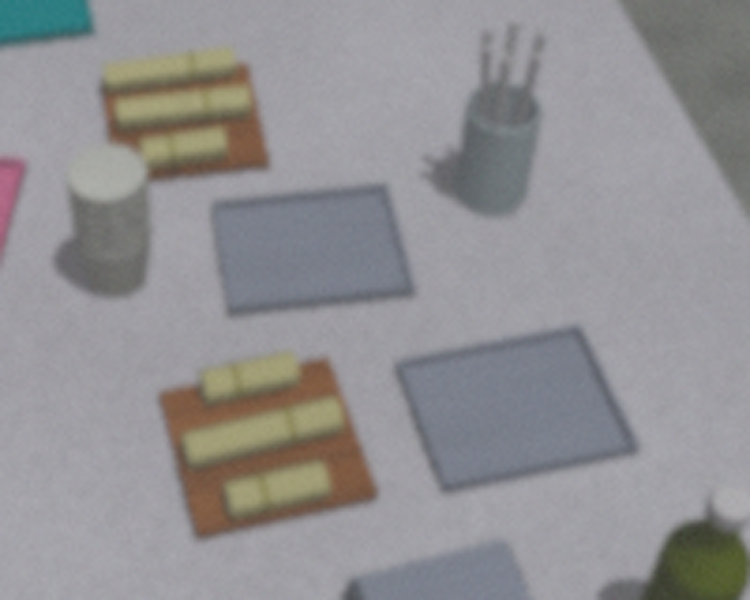

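```bash
cat > seg.py <<'E'
import numpy as np, cv2, json
from h import *
def comps(m,amin):
    n,l,st,ce=cv2.connectedComponentsWithStats(m.astype(np.uint8)); return [(i,st[i],ce[i],l==i) for i in range(1,n) if st[i][4]>=amin]
if __name__=="__main__":
    for n in ['scene','side']:
        im=cv2.imread(f'pics/{n}0.png'); c=cal(n)
        hsv=cv2.cvtColor(cv2.GaussianBlur(im,(3,3),0),cv2.COLOR_BGR2HSV)
        H,S,V=[hsv[:,:,i].astype(int) for i in range(3)]
        y=(H>20)&(H<36)&(S>60)&(V>90)
        y[:130 if n=='side' else 195]=0
        print(n,'sticks')
        for i,st,ce,m in comps(y,40):
            pts=np.argwhere(m)[:,::-1].astype(float); P=plane(c,pts,26)[:,:2]
            r=cv2.minAreaRect(P.astype(np.float32))
            w=np.cov((P-P.mean(0)).T); ev,vec=np.linalg.eigh(w); a=np.degrees(np.arctan2(vec[1,1],vec[0,1]))
            print(st[4],ce.round(1),P.mean(0).round(1),'rect',np.round(r[0],1),np.round(r[1],1),'ang',round(a%180,1))
        g=(H>95)&(H<130)&(S>18)&(V<150)&(V>50)
        g=cv2.morphologyEx(g.astype(np.uint8),cv2.MORPH_OPEN,np.ones((3,3)))
        print('grey')
        for i,st,ce,m in comps(g,300):
            pts=np.argwhere(m)[:,::-1].astype(float); P=plane(c,pts,8)[:,:2]
            r=cv2.minAreaRect(P.astype(np.float32))
            print(st[4],ce.round(1),P.mean(0).round(1),'rect',np.round(r[0],1),np.round(r[1],1),round(r[2],1))
        b=((H<15))&(S>110)&(V>50)
        print('brown')
        for i,st,ce,m in comps(b,300):
            pts=np.argwhere(m)[:,::-1].astype(float); P=plane(c,pts,12)[:,:2]
            r=cv2.minAreaRect(P.astype(np.float32))
            print(st[4],ce.round(1),'rect',np.round(r[0],1),np.round(r[1],1),round(r[2],1))
        o=im.copy(); o[y]=(0,0,255); o[g>0]=(255,0,0); o[b]=(0,255,0); cv2.imwrite(f'pics/m_{n}.png',o)
E
python3 seg.py
```

```text
scene sticks
246 [253.7 219. ] [445.2  -4.9] rect [444.8  -4.8] [162.8  28.2] ang 4.8
161 [237.  215.2] [443.9 -61.3] rect [443.7 -62.1] [109.8  29. ] ang 6.2
169 [271.4 222.3] [444.5  52.3] rect [447.3  52.2] [110.8  29. ] ang 5.1
205 [365.7 241.8] [445.7 334.9] rect [447.1 335.1] [ 27.3 112.1] ang 179.7
327 [385.6 248.7] [458.1 391.4] rect [458.5 391.3] [ 27.5 160.5] ang 176.5
323 [407.6 251.8] [451.6 448.8] rect [453.3 448.8] [ 27.3 158.4] ang 178.7
grey
brown
307 [198.5  13.9] rect [-4478.2 -3014.8] [3634.   183.8] 30.5
339 [225.1  14.8] rect [-4576.7 -2614.5] [3662.3  185.2] 27.3
372 [253.5  15.7] rect [-4652.8 -2177.6] [3764.6  186.1] 23.9
385 [ 86.2 128.6] rect [  -71.7 -1095.2] [622.2 139.4] 29.9
414 [291.5 169.5] rect [20.6  0.7] [200.5 174.2] 89.8
652 [250.1 230. ] rect [456.6   0.9] [153.7 143.2] 1.7
909 [381.6 258.3] rect [465.7 390.1] [139.2 153.8] 86.7
side sticks
179 [265.1 148.8] [462.6 443.4] rect [461.3 443.5] [122.8  32.8] ang 179.2
262 [268.2 158. ] [464.1 391.7] rect [465.  391.8] [ 40.6 130.3] ang 175.7
158 [269.2 168.7] [456.5 336.3] rect [454.6 335.4] [81.  39
[... 351 characters left out ...]
5.5 457. ] [1097.   899.5] 0.0
638 [138.4 141.7] [ -5.9 617.4] rect [ -4.7 642.3] [213.4 101.9] 89.0
1432 [302.5 196. ] [544.8 198.8] rect [545.  200.6] [136.3 168.4] 85.6
1871 [356.7 238.3] [666.6 -12.4] rect [667.  -10.4] [170.  138.3] 2.0
3392 [ 20.  272.9] [-347.5   96.9] rect [-333.4   97.7] [137.2 393.7] 11.4
1695 [340.3 296.9] [ 554.  -195.2] rect [ 554.4 -193.9] [131.5 116.9] 3.1
3738 [332.1 374.7] [ 468.6 -394.5] rect [ 469.7 -391.7] [169.7 134. ] 6.3
brown
1038 [11.4 22.8] rect [-679.8 1787.7] [129.1 649. ] 12.1
1544 [96.2 10.3] rect [-240.1 1769.2] [361.8 609.8] 76.3
1832 [ 11.8 186.3] rect [-442.1  559.8] [103.5 602.7] 11.4
1870 [ 64.4 208.7] rect [-225.  305.] [167.4 355.8] 46.0
```

```bash
python3 - <<'E'
from h import *
sc,si=cal('scene'),cal('side')
def base(c,uv,r):
    p=plane(c,[uv],0)[0]; d=p-c['origin']; d=d[:2]/np.hypot(*d[:2]); return (p[:2]+d*r).round(0)
for n,us,ud,r in [('cups',(332,228.5),(249.5,208),34),('pot',(303,318),(351,187),34),('bottle',(137,266),(400,307),31)]:
    print(n,base(sc,us,r),base(si,ud,r))
# tray corners by scene (zoomed picture coordinates /2.4 + offset), rim z=12, 
Z=lambda p:[100+p[0]/2.4,170+p[1]/2.4]
for q in [[(271,179),(372,203),(307,300),(196,271)],[(481,156),(583,183),(531,271),(421,238)],[(98,48),(177,58),(118,124),(28,110)]]:
    P=plane(sc,[Z(a) for a in q],8)[:,:2]; print(P.round(0).tolist(),P.mean(0).round(1))
S=lambda p:[220+p[0]/3.75,130+p[1]/3.75]
for q in [[(398,363),(580,328),(637,450),(445,491)],[(212,203),(386,186),(413,295),(229,314)]]:
    P=plane(si,[S(a) for a in q],10)[:,:2]; print(P.round(0).tolist(),P.mean(0).round(1))
E
```

```text
cups [345. 217.] [362. 227.]
pot [717. 238.] [738. 238.]
bottle [ 704. -247.] [ 730. -237.]
[[582.0, -73.0], [583.0, 57.0], [749.0, 56.0], [750.0, -72.0]] [665.9  -7.9]
[[453.0, 147.0], [464.0, 276.0], [631.0, 257.0], [621.0, 131.0]] [542.5 202.7]
[[387.0, -461.0], [373.0, -336.0], [545.0, -314.0], [557.0, -445.0]] [ 465.4 -389. ]
[[585.0, 51.0], [750.0, 52.0], [750.0, -79.0], [585.0, -82.0]] [667.5 -14.6]
[[469.0, 271.0], [634.0, 255.0], [620.0, 121.0], [456.0, 136.0]] [544.6 195.8]
```

```bash
cat > plan.py <<'E'
import sys, json
from h import *
def M(yaw): return R.from_euler('xyz',[-90,0,yaw],degrees=True)
def plan(tgt,n,w,p=None,yaw=None,r=1):
    "tgt x y z yaw; straight, n moving rows; yaw over same rows"
    from station import bot
    if p is None:
        s=bot.sense(); p=s['ee_pos']; rot=R.from_euler('xyz',s['orientation'],degrees=True)
    else: rot=M(yaw)
    T=M(tgt[3]); rv=(rot.inv()*T).as_rotvec(); rows=[]; cp=np.array(p,float); cr=rot
    for i in range(n):
        g=(np.array(tgt[:3])-cp)/(n-i); d=np.round(cr.inv().apply(g),r)
        t=np.round(rv*(i+1)/n,3)-np.round(rv*i/n,3)
        rows.append([d.tolist(),np.round(t,3).tolist(),w]); cp=cp+cr.apply(d); cr=cr*R.from_rotvec(t)
    return rows,cp,cr.as_euler('xyz',degrees=True)[2]
def show(rows):
    for i in range(0,len(rows),5): print(json.dumps(rows[i:i+5]))
E
python3 - <<'E'
from plan import *
r,p,y=plan([440,420,170,-2],8,0.5,r=0); show(r); print(p,y)
E
```

```text
[[[39.0, 9.0, -13.0], [0.0, -0.03, 0.0], 0.5], [[38.0, 9.0, -14.0], [0.0, -0.029, 0.0], 0.5], [[38.0, 8.0, -15.0], [0.001, -0.03, 0.0], 0.5], [[38.0, 9.0, -16.0], [0.0, -0.03, 0.0], 0.5], [[37.0, 8.0, -17.0], [0.0, -0.03, 0.0], 0.5]]
[[[36.0, 9.0, -18.0], [0.0, -0.029, 0.0], 0.5], [[36.0, 8.0, -19.0], [0.0, -0.03, 0.0], 0.5], [[36.0, 9.0, -21.0], [0.0, -0.03, 0.0], 0.5]]
[440.23746751 419.86069963 169.68205151] -1.9971917479795136
```

move_arm(
  deltas=[
    [[39,9,-13],[0,-0.03,0],0.5],
    [[38,9,-14],[0,-0.03,0],0.5],
    [[38,8,-15],[0,-0.03,0],0.5],
    [[38,9,-16],[0,-0.03,0],0.5],
    [[37,8,-17],[0,-0.03,0],0.5],
  ],
)

```text
time_s: 0.78
ee_pos: [339.2, 487.3, 195.9]
orientation: [-90.0, 0.0, -7.0]
contact_force: [-0.2, -0.3, -0.5]
width: 0.545
```

move_arm(
  deltas=[
    [[36,9,-18],[0,-0.03,0],0.5],
    [[36,8,-19],[0,-0.03,0],0.5],
    [[36,9,-21],[0,-0.03,0],0.5],
    [[0,0,0],[0,0,0],0.5],
    [[0,0,0],[0,0,0],0.5],
  ],
)

```text
time_s: 1.4
ee_pos: [440.2, 420.6, 170.2]
orientation: [-90.0, 0.1, -1.9]
contact_force: [-0.1, 0.5, 0.9]
width: 0.502
```

```bash
cat > look.py <<'E'
import sys
from h import *
from station import bot
n=sys.argv[1]; c=bot.get_calibration('wrist'); s=bot.sense()
im=bot.camera('wrist')[:,:,::-1].copy(); cv2.imwrite(f'pics/{n}.png',im); np.save(f'pics/{n}.npy',c,allow_pickle=True)
print(s['time_s'],s['ee_pos'].round(1),s['orientation'].round(2),s['width'],s['contact_force'].round(1)); print(c['origin'].round(1),c['orientation'].round(2))
E
python3 look.py w1
```

```text
1.4 [440.2 420.6 170.2] [-9.001e+01  5.000e-02 -1.930e+00] 0.5023023730988222 [-0.1  0.5  0.9]
[371.  421.4 315.7] [-1.468e+01  7.000e-02  8.806e+01]
```

View pics/w1.png

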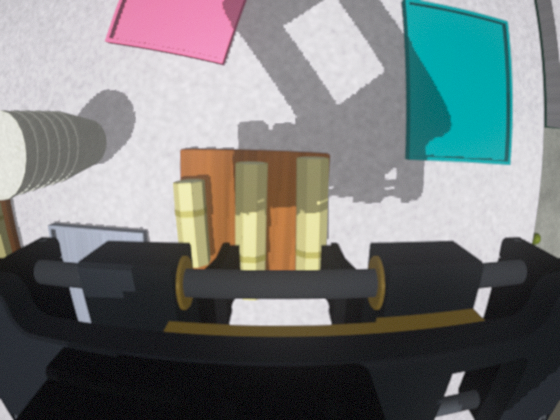

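Wrist picture shows the near halves of board B's three sticks: the short at about (190,210), long at (252,210) and long at (312,210), with near ends at rows 180, 162 and 157. The gripper hides the far half.

```bash
cat > wst.py <<'E'
import sys
from h import *
from seg import comps
def run(n,z=26,rows=(100,265)):
    c=np.load(f'pics/{n}.npy',allow_pickle=True).item(); im=cv2.imread(f'pics/{n}.png')
    hsv=cv2.cvtColor(cv2.GaussianBlur(im,(3,3),0),cv2.COLOR_BGR2HSV).astype(int); H,S,V=hsv[:,:,0],hsv[:,:,1],hsv[:,:,2]
    y=(H>18)&(H<38)&(S>45)&(V>110); y[rows[1]:]=0; y[:rows[0]]=0
    for i,st,ce,m in comps(y,200):
        pts=np.argwhere(m)[:,::-1].astype(float); P=plane(c,pts,z,rayf)[:,:2]
        x,yy=P.T; xs=np.arange(np.ceil(x.min())+4,x.max()-4,3); mid=[];w=[]
        for a in xs:
            k=abs(x-a)<1.6
            mid.append((yy[k].min()+yy[k].max())/2); w.append(np.ptp(yy[k]))
        f=np.polyfit(xs,mid,1)
        topx=plane(c,pts,40,rayf)[:,0].min()
        print(ce.round(),'x26 %.1f..%.1f x40min %.1f'%(x.min(),x.max(),topx),'w %.1f'%np.median(w),'ang %.1f'%np.degrees(np.arctan(f[0])),'y at x=450,460: %.1f %.1f'%(np.polyval(f,450),np.polyval(f,460)))
run(sys.argv[1])
E
python3 wst.py w1
```

```text
[311. 208.] x26 395.0..498.4 x40min 393.8 w 28.2 ang -2.7 y at x=450,460: 447.0 446.6
[251. 212.] x26 397.0..496.4 x40min 395.7 w 28.4 ang -2.7 y at x=450,460: 391.5 391.0
[192. 218.] x26 410.6..495.4 x40min 408.7 w 30.1 ang 3.3 y at x=450,460: 335.1 335.7
```

```bash
python3 - <<'E'
from plan import *
r,p,y=plan([461,446.5,90,-2.7],3,0.5,r=0); show(r)
r,p,y=plan([461,446.5,32,-2.7],3,0.5,p,y,r=0); show(r);print(p,y)
E
```

```text
[[[7.0, 27.0, 9.0], [0.0, 0.005, 0.0], 0.5], [[7.0, 27.0, 9.0], [0.0, 0.005, 0.0], 0.5], [[6.0, 27.0, 8.0], [0.0, 0.005, 0.0], 0.5]]
[[[0.0, 19.0, 0.0], [0.0, 0.0, 0.0], 0.5], [[0.0, 19.0, 0.0], [0.0, 0.0, 0.0], 0.5], [[0.0, 20.0, 0.0], [0.0, 0.0, 0.0], 0.5]]
[460.85896255 446.31750314  31.5267064 ] -2.7271095932213427
```

move_arm(
  deltas=[
    [[7,27,9],[0,0.005,0],0.5],
    [[7,27,9],[0,0.005,0],0.5],
    [[6,27,8],[0,0.005,0],0.5],
    [[0,19,0],[0,0,0],0.5],
    [[0,19,0],[0,0,0],0.5],
  ],
)

```text
time_s: 2.08
ee_pos: [460.9, 446.4, 51.0]
orientation: [-90.0, -0.0, -2.7]
contact_force: [0.3, -0.1, 0.7]
width: 0.503
```

move_arm(
  deltas=[
    [[0,19,0],[0,0,0],0.5],
    [[0,0,0],[0,0,0],0.5],
    [[0,0,0],[0,0,0],0.2],
    [[0,0,0],[0,0,0],0.2],
    [[0,0,0],[0,0,0],0.2],
  ],
)

```text
time_s: 2.7
ee_pos: [462.1, 446.2, 33.4]
orientation: [-89.9, -0.1, -2.7]
contact_force: [-0.2, -0.0, 2.2]
width: 0.317
```

```bash
python3 - <<'E'
from plan import *
r,p,y=plan([461.5,446.3,113,-2.7],3,0.2,r=0); show(r)
r,p,y=plan([543,176,113,-5],7,0.2,p,y,r=0); show(r);print(p,y)
E
```

```text
[[[-0.0, -27.0, 0.0], [0.0, 0.0, 0.0], 0.2], [[-0.0, -26.0, 0.0], [-0.001, -0.001, 0.001], 0.2], [[-1.0, -27.0, 0.0], [0.0, 0.0, 0.0], 0.2]]
[[[14.0, 0.0, -38.0], [0.0, 0.006, 0.0], 0.2], [[14.0, 0.0, -38.0], [0.0, 0.006, 0.0], 0.2], [[14.0, 0.0, -38.0], [0.0, 0.005, 0.0], 0.2], [[14.0, 0.0, -38.0], [0.0, 0.006, 0.0], 0.2], [[14.0, 0.0, -38.0], [0.0, 0.006, 0.0], 0.2]]
[[[14.0, 0.0, -37.0], [0.0, 0.006, 0.0], 0.2], [[15.0, 0.0, -37.0], [0.0, 0.005, 0.0], 0.2]]
[542.85699208 176.37767831 113.43160059] -4.978937767387214
```

move_arm(
  deltas=[
    [[0,-15,0],[0,0,0],0.2],
    [[0,-30,0],[0,0,0],0.2],
    [[0,-35,0],[0,0,0],0.2],
    [[14,0,-38],[0,0.006,0],0.2],
    [[14,0,-38],[0,0.006,0],0.2],
  ],
)

```text
time_s: 3.32
ee_pos: [486.3, 368.3, 114.5]
orientation: [-89.9, -0.1, -3.4]
contact_force: [0.2, -0.5, -0.9]
width: 0.315
```

move_arm(
  deltas=[
    [[14,0,-38],[0,0.005,0],0.2],
    [[14,0,-38],[0,0.006,0],0.2],
    [[14,0,-38],[0,0.006,0],0.2],
    [[14,0,-37],[0,0.006,0],0.2],
    [[14,0,-37],[0,0.006,0],0.2],
  ],
)

```text
time_s: 3.95
ee_pos: [542.7, 174.8, 113.7]
orientation: [-90.0, -0.1, -5.1]
contact_force: [0.4, -0.2, -0.3]
width: 0.318
```

```bash
python3 look.py w2; python3 wst.py w2
```

```text
3.95 [542.7 174.8 113.7] [-8.999e+01 -6.000e-02 -5.090e+00] 0.3177215319036348 [ 0.4 -0.2 -0.3]
[473.4 179.4 259. ] [-1.480e+01  5.000e-02  8.489e+01]
[ 61. 156.] x26 413.4..519.6 x40min 417.0 w 38.8 ang 4.1 y at x=450,460: -8.3 -7.6
[113. 138.] x26 427.9..495.1 x40min 430.7 w 35.0 ang 3.2 y at x=450,460: 49.0 49.5
[470. 124.] x26 454.1..494.7 x40min 455.3 w 35.5 ang -1.2 y at x=450,460: 331.9 331.7
[518. 144.] x26 450.5..533.1 x40min 451.9 w 39.4 ang -3.3 y at x=450,460: 388.3 387.8
[ 16. 146.] x26 406.1..489.9 x40min 410.1 w 38.3 ang 1.7 y at x=450,460: -62.7 -62.4
[280. 200.] x26 476.7..576.8 x40min 476.5 w 43.3 ang -4.7 y at x=450,460: 180.4 179.6
```

View pics/w2.png

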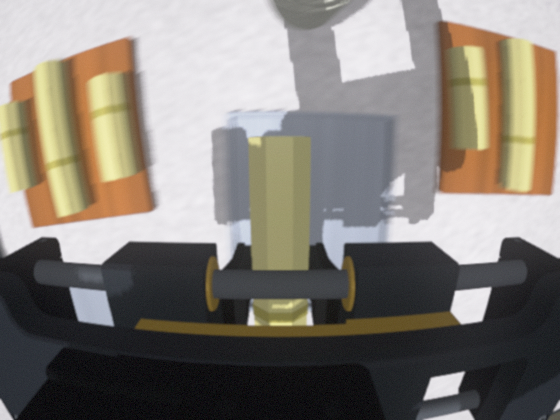

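Picture: held stick at (280,200), square to the tool. Tray's near edge runs (228,110) to (395,117). I'll zoom to locate its corners.

```bash
python3 - <<'E'
import cv2,numpy as np
d=cv2.imread('pics/w2.png')[95:265,200:420]
d=cv2.convertScaleAbs(d,alpha=1.2)
cv2.imwrite('pics/w2z.png',cv2.resize(d,(770,595),interpolation=cv2.INTER_CUBIC))
E
```

```text
(no output)
```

View pics/w2z.png

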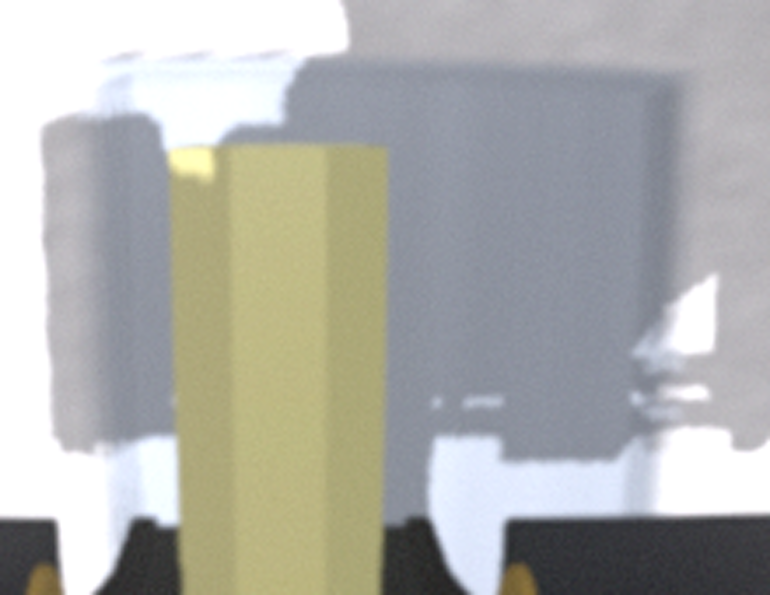

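```bash
cat > tr.py <<'E'
from h import *
def tray(n,sc,ox,oy,q,z=12):
    c=np.load(f'pics/{n}.npy',allow_pickle=True).item()
    P=plane(c,[[ox+a/sc,oy+b/sc] for a,b in q],z,rayf)[:,:2]; print(P.round(1).tolist()); return P
E
python3 - <<'E'
from tr import *
P=tray('w2',3.5,200,95,[(100,58),(685,72),(98,250),(683,150),(672,320)])
print(np.linalg.norm(P[0]-P[1]),np.degrees(np.arctan2(*(P[1]-P[0])[::-1]))-90, np.degrees(np.arctan2(*(P[4]-P[1])[::-1])))
a=np.radians(-5);m=(P[0]+P[1])/2; print(m+84*np.array([np.cos(a),np.sin(a)]))
E
```

```text
[[455.3, 141.9], [467.3, 270.5], [497.2, 137.0], [484.9, 268.9], [523.6, 264.9]]
129.15371183528268 -5.301651844040592 -5.6939725863298225
[544.99309185 198.87993519]
```

move_arm(
  deltas=[
    [[0,35,-1],[0,0.003,0],0.2],
    [[0,30,0],[0,0,0],0.2],
    [[0,15,0],[0,0,0],0.2],
    [[0,6,0],[0,0,0],0.2],
    [[0,0,0],[0,0,0],0.2],
  ],
)

```text
time_s: 4.62
ee_pos: [542.5, 175.3, 27.1]
orientation: [-90.0, -0.0, -5.2]
contact_force: [0.5, 0.5, -0.3]
width: 0.318
```

move_arm(
  deltas=[
    [[0,1.5,-1],[0,0,0],0.2],
    [[0,0.5,0],[0,0,0],0.2],
    [[0,0,0],[0,0,0],0.38],
    [[0,0,0],[0,0,0],0.38],
    [[0,0,0],[0,0,0],0.38],
  ],
)

```text
time_s: 5.25
ee_pos: [542.0, 174.1, 24.6]
orientation: [-90.0, -0.0, -5.3]
contact_force: [-0.2, 0.1, 0.7]
width: 0.376
```

```bash
python3 - <<'E'
from plan import *
s0=[542.5,175,112,-5]
r,p,y=plan([542.5,174.5,65,-5],2,0.4,r=0); show(r)
r,p,y=plan([462,391,110,-3],7,0.5,p,y,r=0); show(r);print(p,y)
E
```

```text
[[[0.0, -20.0, 0.0], [0.0, -0.002, 0.0], 0.4], [[0.0, -20.0, 0.0], [0.0, -0.002, 0.0], 0.4]]
[[[-14.0, -6.0, 30.0], [0.0, -0.005, 0.0], 0.5], [[-14.0, -7.0, 30.0], [0.0, -0.005, 0.0], 0.5], [[-14.0, -6.0, 30.0], [0.0, -0.005, 0.0], 0.5], [[-14.0, -7.0, 30.0], [0.0, -0.005, 0.0], 0.5], [[-13.0, -6.0, 30.0], [0.0, -0.005, 0.0], 0.5]]
[[[-13.0, -7.0, 30.0], [0.0, -0.005, 0.0], 0.5], [[-14.0, -6.0, 31.0], [0.0, -0.005, 0.0], 0.5]]
[461.59274562 391.49277708 109.60697395] -3.0198687283797017
```

move_arm(
  deltas=[
    [[0,-10,0],[0,0,0],0.39],
    [[0,-30,0],[0,-0.004,0],0.4],
    [[-14,-6,30],[0,-0.005,0],0.5],
    [[-14,-7,30],[0,-0.005,0],0.5],
    [[-14,-6,30],[0,-0.005,0],0.5],
  ],
)

```text
time_s: 5.88
ee_pos: [507.6, 268.2, 84.8]
orientation: [-90.0, -0.1, -4.2]
contact_force: [-0.1, 0.2, -0.4]
width: 0.492
```

move_arm(
  deltas=[
    [[-14,-7,30],[0,-0.005,0],0.5],
    [[-13,-6,30],[0,-0.005,0],0.5],
    [[-13,-7,30],[0,-0.005,0],0.5],
    [[-14,-6,31],[0,-0.005,0],0.5],
    [[0,0,0],[0,0,0],0.5],
  ],
)

```text
time_s: 6.5
ee_pos: [461.2, 393.8, 111.0]
orientation: [-89.9, -0.1, -2.9]
contact_force: [0.7, -0.2, -0.6]
width: 0.5
```

```bash
python3 look.py w3; python3 wst.py w3
```

```text
6.5 [461.2 393.8 111. ] [-89.9   -0.09  -2.86] 0.5000626667718419 [ 0.7 -0.2 -0.6]
[391.6 395.4 256.3] [-1.483e+01 -3.000e-02  8.713e+01]
[277. 201.] x26 397.4..492.9 x40min 397.1 w 28.6 ang -3.7 y at x=450,460: 390.8 390.1
[201. 211.] x26 411.2..490.2 x40min 410.0 w 30.0 ang -1.2 y at x=450,460: 333.6 333.4
```

View pics/w3.png

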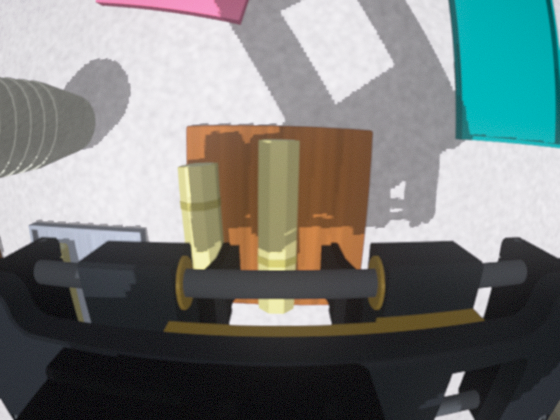

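Stick under the gripper at (277,200), about 3.5 mm off in y. I'll correct and go down.

move_arm(
  deltas=[
    [[1,27,-3.5],[0,0.012,0],0.5],
    [[0,27,0],[0,0,0],0.5],
    [[0,19,0],[0,0,0],0.5],
    [[0,5,0],[0,0,0],0.5],
    [[0,0,0],[0,0,0],0.5],
  ],
)

```text
time_s: 7.18
ee_pos: [462.7, 387.7, 31.7]
orientation: [-90.0, -0.0, -3.7]
contact_force: [-0.8, -0.2, -0.0]
width: 0.501
```

move_arm(
  deltas=[
    [[0,0,0],[0,0,0],0.2],
    [[0,0,0],[0,0,0],0.2],
    [[0,0,0],[0,0,0],0.2],
    [[0,-15,0],[0,0,0],0.2],
    [[0,-30,0],[0,0,0],0.2],
  ],
)

```text
time_s: 7.8
ee_pos: [461.1, 387.0, 76.0]
orientation: [-90.1, 0.2, -3.7]
contact_force: [-0.5, -0.8, -1.1]
width: 0.317
```

```bash
python3 - <<'E'
from plan import *
r,p,y=plan([667,-38,114,1],11,0.2,r=0); show(r);print(p,y)
E
```

```text
[[[21.0, -3.0, -37.0], [0.0, -0.007, 0.0], 0.2], [[21.0, -3.0, -38.0], [0.0, -0.008, -0.001], 0.2], [[21.0, -4.0, -38.0], [0.001, -0.007, 0.0], 0.2], [[20.0, -3.0, -38.0], [0.0, -0.008, 0.0], 0.2], [[20.0, -4.0, -38.0], [0.0, -0.007, 0.0], 0.2]]
[[[20.0, -3.0, -38.0], [0.0, -0.008, -0.001], 0.2], [[19.0, -4.0, -38.0], [0.0, -0.007, 0.0], 0.2], [[19.0, -3.0, -38.0], [0.001, -0.008, 0.0], 0.2], [[19.0, -4.0, -39.0], [0.0, -0.007, 0.0], 0.2], [[19.0, -3.0, -39.0], [0.0, -0.008, -0.001], 0.2]]
[[[18.0, -4.0, -38.0], [0.0, -0.007, 0.0], 0.2]]
[666.60797352 -37.82748275 114.19228355] 0.9899310421629368
```

move_arm(
  deltas=[
    [[23,-5,-41],[0,-0.008,0],0.2],
    [[23,-5,-42],[0,-0.008,0],0.2],
    [[23,-5,-42],[0,-0.008,0],0.2],
    [[22,-5,-42],[0,-0.008,0],0.2],
    [[22,-5,-42],[0,-0.008,0],0.2],
  ],
)

```text
time_s: 8.43
ee_pos: [565.6, 172.2, 102.7]
orientation: [-90.0, -0.0, -1.4]
contact_force: [0.5, 0.6, -0.3]
width: 0.318
```

move_arm(
  deltas=[
    [[22,-3,-42],[0,-0.008,0],0.2],
    [[21,-3,-42],[0,-0.008,0],0.2],
    [[21,-3,-42],[0,-0.008,0],0.2],
    [[21,-3,-43],[0,-0.008,0],0.2],
    [[18,-2,-43],[0,-0.008,0],0.2],
  ],
)

```text
time_s: 9.05
ee_pos: [666.8, -40.8, 116.6]
orientation: [-90.0, -0.0, 0.9]
contact_force: [0.4, -0.1, -1.5]
width: 0.32
```

```bash
python3 look.py w4; python3 - <<'E'
import cv2,numpy as np
d=cv2.imread('pics/w4.png')[85:265,180:420]
d=cv2.convertScaleAbs(d,alpha=.9)
cv2.imwrite('pics/w4z.png',cv2.resize(d,(768,576),interpolation=cv2.INTER_CUBIC))
E
```

```text
9.05 [666.8 -40.8 116.6] [-9.001e+01 -3.000e-02  8.900e-01] 0.319773443088893 [ 0.4 -0.1 -1.5]
[597.4 -43.4 262. ] [-1.477e+01  7.000e-02  9.087e+01]
```

View pics/w4z.png

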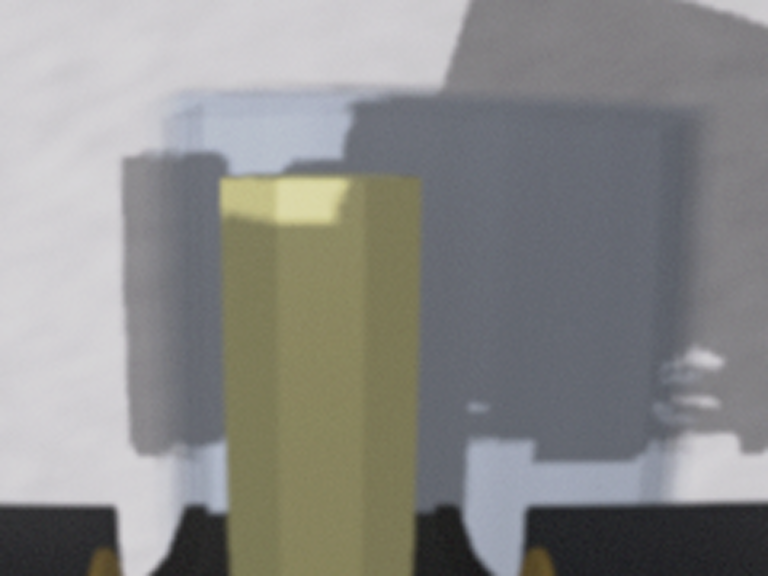

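Held stick spans (221–420,178+); tray 1's near edge runs zoomed (165,92)–(703,104).

```bash
python3 - <<'E'
from tr import *
P=tray('w4',3.2,180,85,[(165,92),(703,104),(171,300),(690,300),(680,450)])
print(np.linalg.norm(P[0]-P[1]),np.degrees(np.arctan2(*(P[1]-P[0])[::-1]))-90, np.degrees(np.arctan2(*(P[4]-P[1])[::-1])))
a=np.radians(-.2);m=(P[0]+P[1])/2; print(m+84*np.array([np.cos(a),np.sin(a)]))
c=np.load('pics/w4.npy',allow_pickle=True).item()
print(plane(c,[[180+320/3.2,85+178/3.2]],109,rayf))
E
```

```text
[[584.8, -80.8], [582.7, 51.0], [635.4, -79.5], [632.4, 50.5], [671.9, 51.6]]
131.8459190525116 0.8811242442471894 0.38903419345074164
[667.74804176 -15.19350459]
[[602.32111767 -43.47500481 109.        ]]
```

move_arm(
  deltas=[
    [[0,36,0],[0,0.003,0],0.2],
    [[0,32,0],[0,0,0],0.2],
    [[0,15,0],[0,0,0],0.2],
    [[0,6,0],[0,0,0],0.2],
    [[0,0,0],[0,0,0],0.2],
  ],
)

```text
time_s: 9.72
ee_pos: [666.7, -39.2, 27.3]
orientation: [-90.0, -0.0, 0.7]
contact_force: [0.2, -0.1, -0.8]
width: 0.316
```

move_arm(
  deltas=[
    [[0,2,-0.5],[0,0,0],0.2],
    [[0,1,0],[0,0,0],0.2],
    [[0,0,0],[0,0,0],0.2],
    [[0,0,0],[0,0,0],0.38],
    [[0,0,0],[0,0,0],0.38],
  ],
)

```text
time_s: 10.35
ee_pos: [666.2, -39.8, 23.5]
orientation: [-90.0, 0.0, 0.7]
contact_force: [0.1, 0.6, -0.2]
width: 0.376
```

```bash
python3 - <<'E'
from plan import *
s,_,_=plan([667,-39,64,0.6],2,0.4,r=0); show(s)
r,p,y=plan([452,-3,110,4],6,0.5,[667,-39.5,64],0.7,r=0); show(r);print(p,y)
E
```

```text
[[[0.0, -20.0, 0.0], [0.0, 0.001, 0.0], 0.4], [[1.0, -20.0, 1.0], [0.0, 0.001, 0.0], 0.4]]
[[[-36.0, -8.0, 7.0], [0.0, -0.01, 0.0], 0.5], [[-36.0, -8.0, 7.0], [0.0, -0.009, 0.0], 0.5], [[-35.0, -7.0, 7.0], [0.0, -0.01, 0.0], 0.5], [[-36.0, -8.0, 7.0], [0.0, -0.009, 0.0], 0.5], [[-35.0, -7.0, 8.0], [0.0, -0.01, 0.0], 0.5]]
[[[-36.0, -8.0, 8.0], [0.0, -0.01, 0.0], 0.5]]
[451.53760221  -3.27497122 110.        ] 4.0231552117587785
```

move_arm(
  deltas=[
    [[0,-10,0],[0,0,0],0.38],
    [[0,-30,0],[0,0,0],0.4],
    [[-36,-8,7],[0,-0.01,0],0.5],
    [[-36,-8,7],[0,-0.009,0],0.5],
    [[-35,-7,7],[0,-0.01,0],0.5],
  ],
)

```text
time_s: 10.98
ee_pos: [558.0, -21.0, 87.6]
orientation: [-90.0, -0.1, 2.4]
contact_force: [0.7, 0.4, 0.2]
width: 0.497
```

move_arm(
  deltas=[
    [[-36,-8,7],[0,-0.009,0],0.5],
    [[-35,-7,8],[0,-0.01,0],0.5],
    [[-36,-8,8],[0,-0.01,0],0.5],
    [[0,0,0],[0,0,0],0.5],
    [[0,0,0],[0,0,0],0.5],
  ],
)

```text
time_s: 11.6
ee_pos: [451.9, -3.8, 110.4]
orientation: [-90.0, -0.1, 4.0]
contact_force: [0.4, -0.3, 0.3]
width: 0.5
```

```bash
python3 look.py w5; python3 wst.py w5
```

```text
11.6 [451.9  -3.8 110.4] [-90.04  -0.14   4.01] 0.49968722667368215 [ 0.4 -0.3  0.3]
[382.3 -10.1 255.7] [-14.87   0.1   94.  ]
[284. 199.] x26 385.1..483.7 x40min 384.9 w 28.6 ang 3.8 y at x=450,460: -2.5 -1.9
[208. 210.] x26 407.7..488.8 x40min 406.2 w 29.2 ang -1.6 y at x=450,460: -60.3 -60.6
[360. 217.] x26 411.0..479.6 x40min 409.3 w 30.1 ang 0.8 y at x=450,460: 53.8 54.0
```

View pics/w5.png

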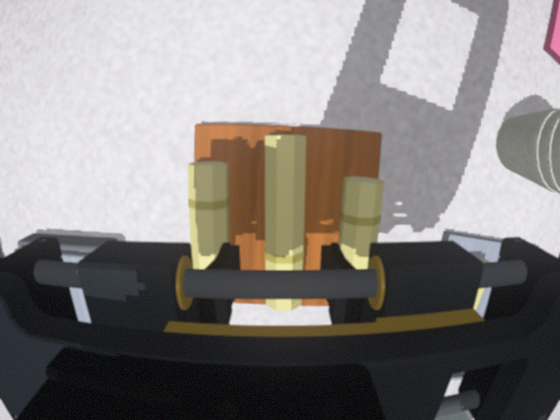

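Board A long stick at (284,200), centred under the gripper; the shorts sit either side at (208,215) and (360,215).

move_arm(
  deltas=[
    [[-1,28,1],[0,0,0],0.5],
    [[0,27,0],[0,0,0],0.5],
    [[0,19,0],[0,0,0],0.5],
    [[0,4,0],[0,0,0],0.5],
    [[0,0,0],[0,0,0],0.5],
  ],
)

```text
time_s: 12.28
ee_pos: [450.2, -2.8, 31.6]
orientation: [-90.0, 0.0, 4.0]
contact_force: [0.4, 0.3, -0.3]
width: 0.501
```

move_arm(
  deltas=[
    [[0,0,0],[0,0,0],0.2],
    [[0,0,0],[0,0,0],0.2],
    [[0,0,0],[0,0,0],0.2],
    [[0,-15,0],[0,0,0],0.2],
    [[0,-30,0],[0,0,0],0.2],
  ],
)

```text
time_s: 12.9
ee_pos: [448.4, -2.4, 76.6]
orientation: [-90.0, 0.2, 4.0]
contact_force: [0.6, -0.2, -1.3]
width: 0.32
```

```bash
python3 - <<'E'
from plan import *
r,p,y=plan([469,-417,115,6.3],9,0.2,r=0); show(r);print(p,y)
E
```

```text
[[[-1.0, -4.0, -46.0], [0.0, -0.004, 0.0], 0.2], [[-1.0, -4.0, -46.0], [0.0, -0.005, -0.001], 0.2], [[-1.0, -4.0, -46.0], [0.0, -0.004, 0.0], 0.2], [[-2.0, -4.0, -46.0], [0.0, -0.005, 0.0], 0.2], [[-2.0, -5.0, -46.0], [0.0, -0.004, -0.001], 0.2]]
[[[-2.0, -4.0, -46.0], [0.0, -0.005, 0.0], 0.2], [[-2.0, -5.0, -46.0], [-0.001, -0.004, 0.0], 0.2], [[-2.0, -4.0, -46.0], [0.0, -0.004, -0.001], 0.2], [[-3.0, -5.0, -47.0], [0.0, -0.005, 0.0], 0.2]]
[ 468.98742162 -417.28045948  115.46785426] 6.313456916008651
```

move_arm(
  deltas=[
    [[-1,-8,-46],[0,-0.004,0],0.2],
    [[-1,-8,-46],[0,-0.005,0],0.2],
    [[-1,-6,-46],[0,-0.004,0],0.2],
    [[-2,-4,-46],[0,-0.005,0],0.2],
    [[-2,-4,-46],[0,-0.004,0],0.2],
  ],
)

```text
time_s: 13.52
ee_pos: [460.9, -234.1, 107.9]
orientation: [-90.0, -0.1, 5.3]
contact_force: [0.8, 0.1, -0.9]
width: 0.316
```

move_arm(
  deltas=[
    [[-2,-3,-46],[0,-0.005,0],0.2],
    [[-2,-3,-46],[0,-0.004,0],0.2],
    [[-2,-3,-46],[0,-0.004,0],0.2],
    [[-3,0,-46],[0,-0.005,0],0.2],
    [[0,0,0],[0,0,0],0.2],
  ],
)

```text
time_s: 14.15
ee_pos: [469.7, -419.8, 116.7]
orientation: [-90.1, -0.0, 6.1]
contact_force: [-0.1, 0.2, -0.7]
width: 0.321
```

```bash
python3 look.py w6; python3 - <<'E'
import cv2,numpy as np
d=cv2.imread('pics/w6.png')[85:265,180:420]
d=cv2.convertScaleAbs(d,alpha=.9)
cv2.imwrite('pics/w6z.png',cv2.resize(d,(768,576),interpolation=cv2.INTER_CUBIC))
E
```

```text
14.15 [ 469.7 -419.8  116.7] [-9.012e+01 -4.000e-02  6.140e+00] 0.3214301903759201 [-0.1  0.2 -0.7]
[ 400.6 -428.5  262.1] [-14.77   0.19  96.12]
```

View pics/w6z.png

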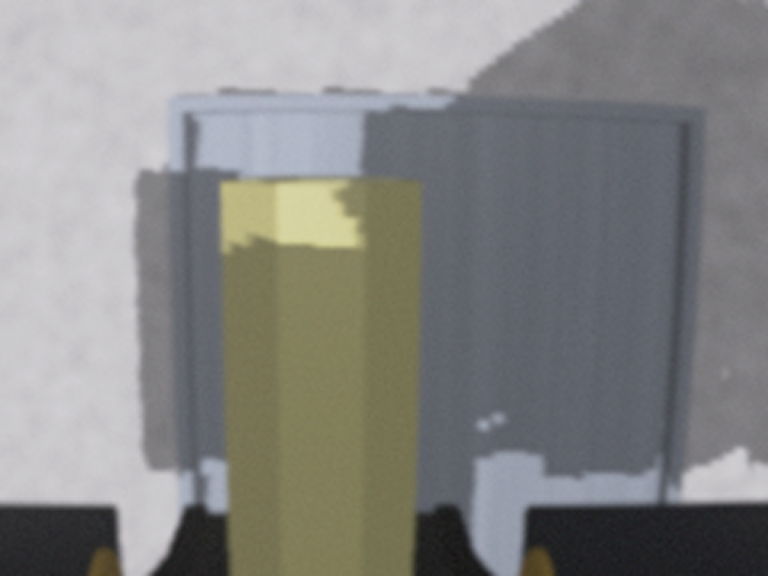

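Sharper here: tray 3 rim corners at zoomed (170,96) and (705,108), right edge (681,490).

```bash
python3 - <<'E'
from tr import *
P=tray('w6',3.2,180,85,[(170,96),(705,108),(178,350),(692,350),(681,490)])
print(np.linalg.norm(P[0]-P[1]),np.degrees(np.arctan2(*(P[1]-P[0])[::-1]))-90, np.degrees(np.arctan2(*(P[4]-P[1])[::-1])),np.degrees(np.arctan2(*(P[2]-P[0])[::-1])))
a=np.radians(6.2);m=(P[0]+P[1])/2; m=m+84*np.array([np.cos(a),np.sin(a)]);print(m)
for y in (-26,26): print(m+y*np.array([-np.sin(a),np.cos(a)]))
c=np.load('pics/w6.npy',allow_pickle=True).item()
print(plane(c,[[180+320/3.2,85+180/3.2]],109,rayf))
E
```

```text
[[392.4, -466.1], [378.3, -335.7], [454.1, -458.7], [439.5, -329.5], [477.0, -325.0]]
131.17868280731687 6.141374833979754 6.197404708724544 6.839104787777589
[ 468.85509206 -391.83875063]
[ 471.66307531 -417.6866757 ]
[ 466.04710881 -365.99082557]
[[ 405.83910932 -428.38942252  109.        ]]
```

move_arm(
  deltas=[
    [[0,36,2],[0,0,0],0.2],
    [[0,32,0],[0,0,0],0.2],
    [[0,15,0],[0,0,0],0.2],
    [[0,6,0],[0,0,0],0.2],
    [[0,0,0],[0,0,0],0.2],
  ],
)

```text
time_s: 14.82
ee_pos: [470.3, -414.5, 27.3]
orientation: [-90.0, -0.0, 6.3]
contact_force: [0.7, -0.3, -0.7]
width: 0.32
```

move_arm(
  deltas=[
    [[0,2,-2],[0,0,0],0.2],
    [[0,1,0],[0,0,0],0.2],
    [[0,0,0],[0,0,0],0.2],
    [[0,0,0],[0,0,0],0.38],
    [[0,0,0],[0,0,0],0.38],
  ],
)

```text
time_s: 15.45
ee_pos: [470.0, -416.4, 23.5]
orientation: [-90.0, 0.0, 6.3]
contact_force: [-0.0, 0.2, -0.1]
width: 0.371
```

```bash
python3 - <<'E'
from plan import *
s,p,y=plan([470.5,-416.5,64,6.3],2,0.4,r=0); show(s)
r,p,y=plan([449,-59,110,3],8,0.5,p,y,r=0); show(r);print(p,y)
E
```

```text
[[[0.0, -20.0, -0.0], [0.0, 0.0, 0.0], 0.4], [[0.0, -20.0, -0.0], [0.0, 0.0, 0.0], 0.4]]
[[[2.0, -6.0, 45.0], [0.0, 0.007, 0.0], 0.5], [[2.0, -6.0, 45.0], [0.0, 0.007, 0.0], 0.5], [[2.0, -6.0, 45.0], [0.0, 0.008, 0.0], 0.5], [[1.0, -6.0, 45.0], [0.0, 0.007, 0.0], 0.5], [[1.0, -6.0, 44.0], [0.0, 0.007, 0.0], 0.5]]
[[[1.0, -5.0, 45.0], [0.0, 0.007, 0.0], 0.5], [[0.0, -6.0, 44.0], [0.0, 0.008, 0.0], 0.5], [[0.0, -5.0, 45.0], [0.0, 0.007, 0.0], 0.5]]
[448.60313722 -58.85803119 109.5279125 ] 2.9918295950895075
```

move_arm(
  deltas=[
    [[0,-10,0],[0,0,0],0.38],
    [[0,-30,0],[0,0,0],0.4],
    [[2,-10,45],[0,0.007,0],0.5],
    [[2,-10,45],[0,0.007,0],0.5],
    [[2,-10,45],[0,0.008,0],0.5],
  ],
)

```text
time_s: 16.08
ee_pos: [462.1, -280.5, 94.7]
orientation: [-90.0, -0.0, 5.0]
contact_force: [0.4, 0.3, -1.2]
width: 0.498
```

move_arm(
  deltas=[
    [[1,-6,45],[0,0.007,0],0.5],
    [[1,-5,44],[0,0.007,0],0.5],
    [[1,-5,45],[0,0.007,0],0.5],
    [[0,0,44],[0,0.008,0],0.5],
    [[0,0,45],[0,0.007,0],0.5],
  ],
)

```text
time_s: 16.7
ee_pos: [448.8, -57.7, 110.6]
orientation: [-90.0, -0.1, 3.0]
contact_force: [0.4, 0.0, -0.7]
width: 0.496
```

```bash
python3 look.py w7; python3 wst.py w7; python3 - <<'E'
from station import bot
import cv2
cv2.imwrite("pics/side1.png",bot.camera("side")[:,:,::-1]);cv2.imwrite("pics/scene1.png",bot.camera("scene")[:,:,::-1])
E
```

```text
16.7 [448.8 -57.7 110.6] [-9.003e+01 -9.000e-02  2.960e+00] 0.49595308259195064 [ 0.4  0.  -0.7]
[379.3 -62.8 255.8] [-14.82   0.1   92.95]
[288. 216.] x26 407.1..480.2 x40min 405.4 w 28.2 ang 1.9 y at x=450,460: -53.5 -53.2
[428. 212.] x26 410.6..456.0 x40min 408.7 w 30.0 ang 2.6 y at x=450,460: 57.2 57.7
```

View pics/w7.png

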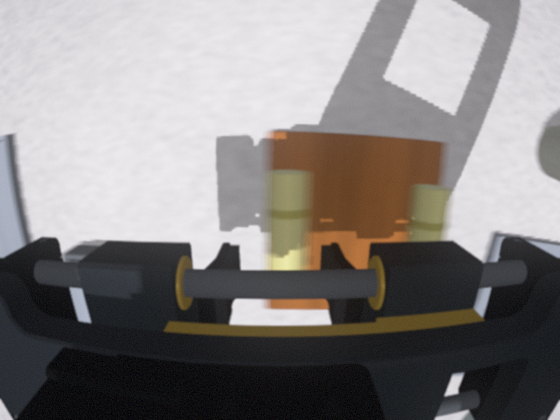

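View pics/side1.png

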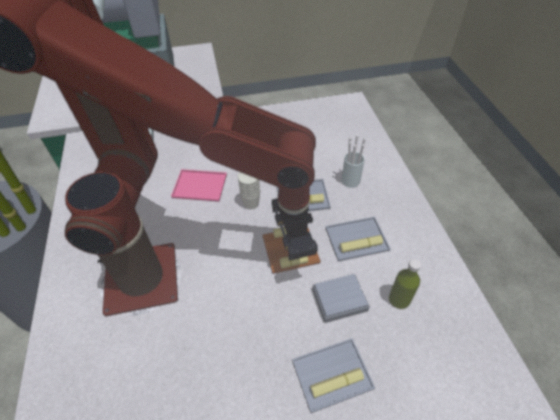

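View pics/scene1.png

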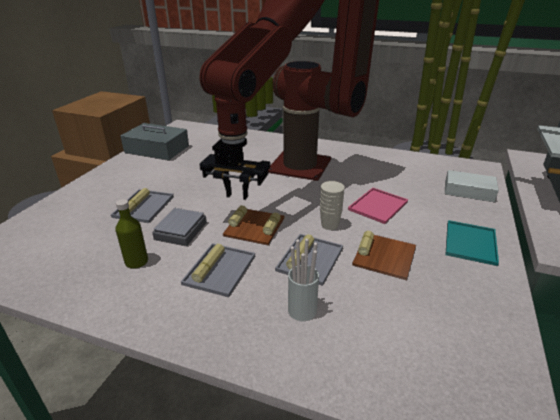

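Longs lie inside the trays (side 362,243; 315,198; 338,383). The wrist picture was motion-blurred, so I'll look again.

```bash
python3 look.py w8; python3 wst.py w8
```

```text
16.85 [448.6 -57.3 110.2] [-9.001e+01 -4.000e-02  3.200e+00] 0.4981942776640455 [ 0.3 -0.7  0.4]
[379.3 -62.7 255.5] [-1.478e+01  8.000e-02  9.318e+01]
[280. 217.] x26 407.6..480.2 x40min 405.9 w 28.4 ang 2.0 y at x=450,460: -59.0 -58.6
[425. 213.] x26 411.0..455.4 x40min 409.1 w 29.8 ang 0.9 y at x=450,460: 54.5 54.7
```

View pics/w8.png

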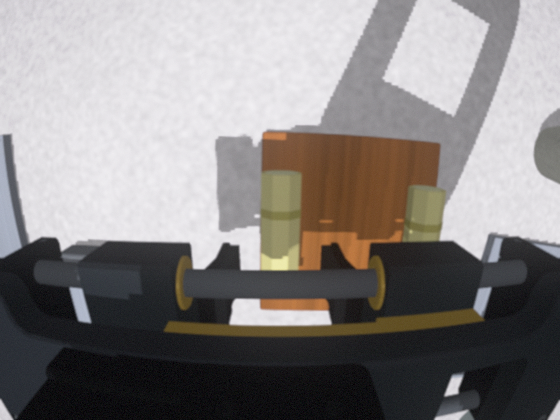

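Now sharp: short stick at (280,217), nearly centred.

move_arm(
  deltas=[
    [[-1.5,28,-1.5],[0,0.015,0],0.5],
    [[0,27,0],[0,0,0],0.5],
    [[0,19,0],[0,0,0],0.5],
    [[0,4,0],[0,0,0],0.5],
    [[0,0,0],[0,0,0],0.5],
  ],
)

```text
time_s: 17.52
ee_pos: [447.6, -61.3, 31.9]
orientation: [-90.0, -0.0, 2.1]
contact_force: [-0.3, -0.1, -0.8]
width: 0.496
```

move_arm(
  deltas=[
    [[0,0,0],[0,0,0],0.2],
    [[0,0,0],[0,0,0],0.2],
    [[0,0,0],[0,0,0],0.2],
    [[0,-15,0],[0,0,0],0.2],
    [[0,-30,0],[0,0,0],0.2],
  ],
)

```text
time_s: 18.15
ee_pos: [446.1, -60.1, 76.7]
orientation: [-89.9, 0.2, 2.1]
contact_force: [0.0, -0.5, -0.3]
width: 0.314
```

```bash
python3 - <<'E'
from plan import *
r,p,y=plan([466.3,-365.5,115,6.3],7,0.2,r=0); show(r);print(p,y)
E
```

```text
[[[1.0, -6.0, -44.0], [0.0, -0.01, 0.0], 0.2], [[1.0, -5.0, -44.0], [0.0, -0.011, -0.001], 0.2], [[0.0, -6.0, -44.0], [0.0, -0.01, 0.0], 0.2], [[-0.0, -5.0, -43.0], [-0.001, -0.01, -0.001], 0.2], [[-0.0, -6.0, -44.0], [0.0, -0.011, 0.0], 0.2]]
[[[-1.0, -5.0, -43.0], [0.0, -0.01, 0.0], 0.2], [[-2.0, -6.0, -44.0], [0.0, -0.011, -0.001], 0.2]]
[ 466.00307279 -365.57409097  115.47461444] 6.321933503486181
```

move_arm(
  deltas=[
    [[1,-9,-44],[0,-0.01,0],0.2],
    [[1,-9,-44],[0,-0.011,0],0.2],
    [[0,-8,-44],[0,-0.01,0],0.2],
    [[0,-6,-43],[0,-0.01,0],0.2],
    [[0,-4,-44],[0,-0.011,0],0.2],
  ],
)

```text
time_s: 18.77
ee_pos: [462.1, -280.6, 114.0]
orientation: [-90.0, -0.1, 5.1]
contact_force: [0.6, 1.0, -0.4]
width: 0.32
```

move_arm(
  deltas=[
    [[-1,-2,-43],[0,-0.01,0],0.2],
    [[-2,-1,-44],[0,-0.011,0],0.2],
    [[0,0,0],[0,0,0],0.2],
    [[0,0,0],[0,0,0],0.2],
    [[0,0,0],[0,0,0],0.2],
  ],
)

```text
time_s: 19.4
ee_pos: [467.0, -364.6, 115.6]
orientation: [-90.0, 0.0, 6.4]
contact_force: [-0.3, 0.2, -0.4]
width: 0.319
```

```bash
python3 look.py w9; python3 - <<'E'
import cv2,numpy as np
d=cv2.imread('pics/w9.png')[85:265,140:380]
d=cv2.convertScaleAbs(d,alpha=.9)
cv2.imwrite('pics/w9z.png',cv2.resize(d,(768,576),interpolation=cv2.INTER_CUBIC))
E
```

```text
19.4 [ 467.  -364.6  115.6] [-8.996e+01  2.000e-02  6.370e+00] 0.3186854479496458 [-0.3  0.2 -0.4]
[ 398.2 -373.9  261. ] [-1.471e+01  3.000e-02  9.636e+01]
```

View pics/w9z.png

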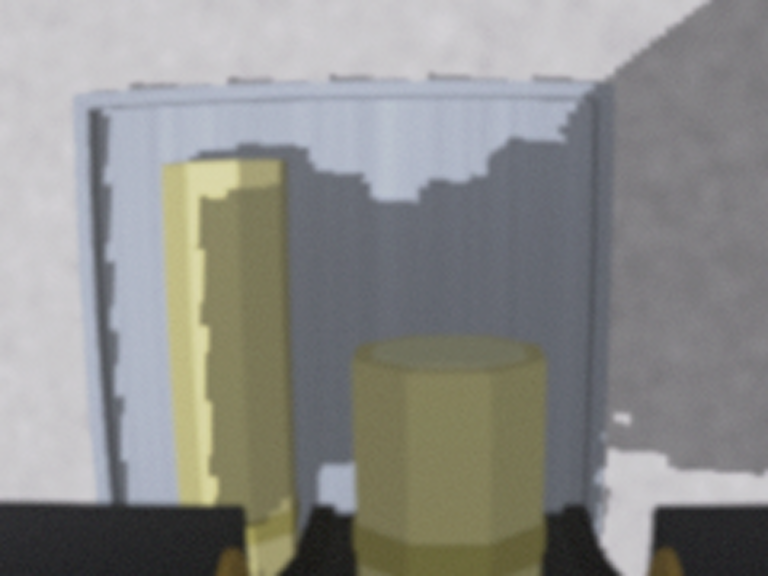

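Tray 3 with the long at zoomed (165–290,160+), held short at (353–545,340+), corners (77,94) and (611,83).

```bash
cat > chk.py <<'E'
from tr import *
def chk(n,ox,cl,cr,longedges,ang,row,sc=3.2,oy=85):
    P=tray(n,sc,ox,oy,[cl,cr]); print('w',np.linalg.norm(P[0]-P[1]))
    a=np.radians(ang); ux=np.array([np.cos(a),np.sin(a)]); uy=np.array([-ux[1],ux[0]])
    m=P.mean(0)+84*ux; print('tray',m.round(1),'ang',np.degrees(np.arctan2(*(P[1]-P[0])[::-1]))-90)
    Q=tray(n,sc,ox,oy,[(longedges[0],row),(longedges[1],row)],18); q=Q.mean(0)-m
    print('long local y',(q@uy).round(1),'w',np.linalg.norm(Q[0]-Q[1]))
    print('short target',(m+26*uy).round(1)); return m
E
python3 -c "
from chk import *
chk('w9',140,(77,94),(611,83),(172,293),6.2,330)"
```

```text
[[392.7, -466.4], [378.3, -337.2]]
w 129.99363876518606
tray [ 469.  -392.7] ang 6.332004164358622
[[448.3, -435.7], [445.3, -405.9]]
long local y -25.5 w 29.957802778781705
short target [ 466.2 -366.9]
```

move_arm(
  deltas=[
    [[0,36,-1.5],[0,0,0],0.2],
    [[0,32,0],[0,0,0],0.2],
    [[0,14,0],[0,0,0],0.2],
    [[0,6,0],[0,0,0],0.2],
    [[0,0,0],[0,0,0],0.2],
  ],
)

```text
time_s: 20.08
ee_pos: [467.7, -367.6, 28.2]
orientation: [-90.0, -0.0, 6.3]
contact_force: [-0.6, 0.6, 0.2]
width: 0.317
```

move_arm(
  deltas=[
    [[0,3,0.5],[0,0,0],0.2],
    [[0,1,0],[0,0,0],0.2],
    [[0,0,0],[0,0,0],0.2],
    [[0,0,0],[0,0,0],0.38],
    [[0,0,0],[0,0,0],0.38],
  ],
)

```text
time_s: 20.7
ee_pos: [467.1, -366.9, 23.5]
orientation: [-90.0, 0.0, 6.3]
contact_force: [-0.8, -0.9, 0.5]
width: 0.368
```

```bash
python3 - <<'E'
from plan import *
s,p,y=plan([467,-366.7,64,6.3],2,0.4,r=0); show(s)
r,p,y=plan([451,53.5,110,3],9,0.5,p,y,r=0); show(r);print(p,y)
E
```

```text
[[[-0.0, -20.0, 0.0], [0.0, 0.0, 0.0], 0.4], [[-0.0, -20.0, 0.0], [0.0, 0.0, 0.0], 0.4]]
[[[3.0, -5.0, 47.0], [0.0, 0.006, 0.0], 0.5], [[3.0, -5.0, 47.0], [0.0, 0.007, 0.0], 0.5], [[3.0, -5.0, 47.0], [0.0, 0.006, 0.0], 0.5], [[3.0, -5.0, 47.0], [0.0, 0.007, 0.0], 0.5], [[2.0, -5.0, 46.0], [0.0, 0.006, 0.0], 0.5]]
[[[2.0, -5.0, 47.0], [0.0, 0.007, 0.0], 0.5], [[1.0, -5.0, 46.0], [0.0, 0.006, 0.0], 0.5], [[1.0, -6.0, 47.0], [0.0, 0.006, 0.0], 0.5], [[1.0, -5.0, 46.0], [0.0, 0.007, 0.0], 0.5]]
[450.55645121  53.21959031 109.51357092] 2.990791640394046
```

move_arm(
  deltas=[
    [[0,-10,0],[0,0,0],0.38],
    [[0,-30,0],[0,0,0],0.4],
    [[3,-10,47],[0,0.006,0],0.5],
    [[3,-10,47],[0,0.007,0],0.5],
    [[3,-10,47],[0,0.006,0],0.5],
  ],
)

```text
time_s: 21.32
ee_pos: [461.5, -224.7, 94.6]
orientation: [-90.0, -0.0, 5.2]
contact_force: [1.0, 0.9, 0.2]
width: 0.495
```

move_arm(
  deltas=[
    [[3,-5,47],[0,0.007,0],0.5],
    [[2,-5,46],[0,0.006,0],0.5],
    [[2,-5,47],[0,0.007,0],0.5],
    [[1,0,46],[0,0.006,0],0.5],
    [[1,0,47],[0,0.006,0],0.5],
  ],
)

```text
time_s: 21.95
ee_pos: [452.5, 8.6, 109.5]
orientation: [-90.0, -0.1, 3.4]
contact_force: [1.1, 0.7, -0.0]
width: 0.501
```

move_arm(
  deltas=[
    [[1,0,46],[0,0.007,0],0.5],
    [[0,0,0],[0,0,0],0.5],
    [[0,0,0],[0,0,0],0.5],
    [[0,0,0],[0,0,0],0.5],
    [[0,0,0],[0,0,0],0.5],
  ],
)

```text
time_s: 22.58
ee_pos: [450.7, 52.2, 108.6]
orientation: [-90.0, 0.0, 2.9]
contact_force: [0.3, 0.0, 0.4]
width: 0.501
```

```bash
python3 look.py w10; python3 wst.py w10
```

```text
22.575 [450.7  52.2 108.6] [-90.01   0.     2.89] 0.5008157971810682 [0.3 0.  0.4]
[381.5  47.2 254. ] [-1.473e+01  7.000e-02  9.287e+01]
[285. 218.] x26 410.9..481.3 x40min 409.1 w 28.4 ang 2.3 y at x=450,460: 53.8 54.2
[554. 242.] x26 441.0..472.7 x40min 437.3 w 20.3 ang 16.7 y at x=450,460: 321.5 324.5
```

View pics/w10.png

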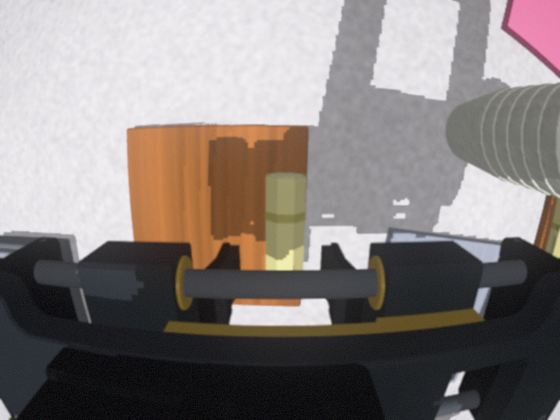

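Short stick at (285,218), 1.5 mm off in y. Going down.

move_arm(
  deltas=[
    [[0,27,1.5],[0,0.008,0],0.5],
    [[0,27,0],[0,0,0],0.5],
    [[0,18,0],[0,0,0],0.5],
    [[0,4.5,0],[0,0,0],0.5],
    [[0,0,0],[0,0,0],0.5],
  ],
)

```text
time_s: 23.25
ee_pos: [450.7, 54.4, 32.2]
orientation: [-90.0, 0.0, 2.5]
contact_force: [1.0, 0.4, 0.3]
width: 0.501
```

move_arm(
  deltas=[
    [[0,0,0],[0,0,0],0.2],
    [[0,0,0],[0,0,0],0.2],
    [[0,0,0],[0,0,0],0.2],
    [[0,-15,0],[0,0,0],0.2],
    [[0,-30,0],[0,0,0],0.2],
  ],
)

```text
time_s: 23.88
ee_pos: [449.3, 54.8, 77.2]
orientation: [-90.0, 0.2, 2.5]
contact_force: [0.4, -0.3, -1.2]
width: 0.316
```

```bash
python3 - <<'E'
from plan import *
r,p,y=plan([667.5,11.5,115,0.6],6,0.2,r=0); show(r);print(p,y)
E
```

```text
[[[36.0, -6.0, -9.0], [0.0, 0.006, 0.0], 0.2], [[36.0, -6.0, -9.0], [0.0, 0.005, -0.001], 0.2], [[36.0, -7.0, -8.0], [0.0, 0.006, 0.0], 0.2], [[36.0, -6.0, -8.0], [0.0, 0.006, -0.001], 0.2], [[36.0, -7.0, -8.0], [0.0, 0.005, 0.0], 0.2]]
[[[37.0, -6.0, -8.0], [0.0, 0.006, -0.001], 0.2]]
[667.8063685   11.33102577 114.74247684] 0.5875568069843858
```

move_arm(
  deltas=[
    [[36,-9,-9],[0,0.006,0],0.2],
    [[36,-8,-9],[0,0.005,0],0.2],
    [[36,-7,-8],[0,0.006,0],0.2],
    [[36,-6,-8],[0,0.006,0],0.2],
    [[36,-5,-8],[0,0.005,0],0.2],
  ],
)

```text
time_s: 24.5
ee_pos: [633.1, 18.4, 113.4]
orientation: [-90.0, -0.0, 0.9]
contact_force: [1.2, -0.1, -0.1]
width: 0.316
```

move_arm(
  deltas=[
    [[36,-3,-8],[0,0.006,0],0.2],
    [[0,0,0],[0,0,0],0.2],
    [[0,0,0],[0,0,0],0.2],
    [[0,0,0],[0,0,0],0.2],
    [[0,0,0],[0,0,0],0.2],
  ],
)

```text
time_s: 25.12
ee_pos: [667.3, 11.5, 115.2]
orientation: [-90.0, 0.0, 0.6]
contact_force: [-1.0, 0.6, -0.2]
width: 0.322
```

```bash
python3 look.py w11; python3 - <<'E'
import cv2,numpy as np
d=cv2.imread('pics/w11.png')[85:265,140:380]
d=cv2.convertScaleAbs(d,alpha=.9)
cv2.imwrite('pics/w11z.png',cv2.resize(d,(768,576),interpolation=cv2.INTER_CUBIC))
E
```

```text
25.125 [667.3  11.5 115.2] [-9.0e+01  2.0e-02  6.1e-01] 0.32201444988337 [-1.   0.6 -0.2]
[597.9   9.3 260.6] [-1.472e+01  6.000e-02  9.059e+01]
```

View pics/w11z.png

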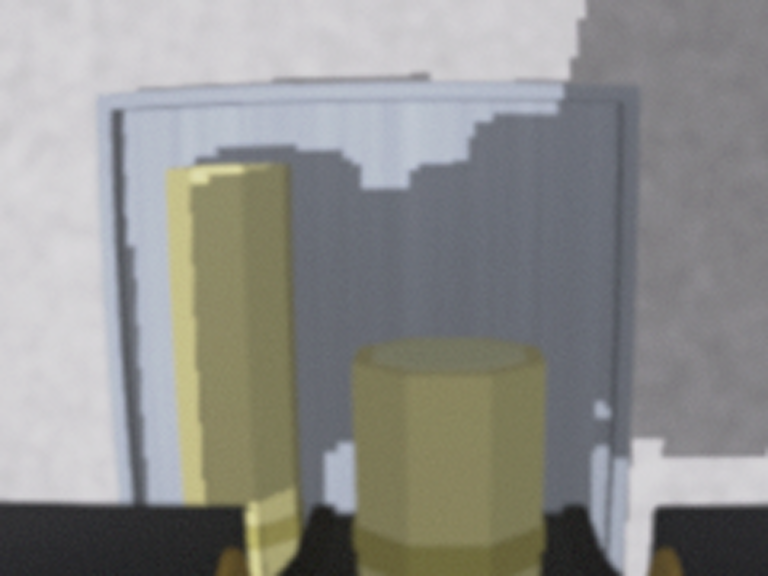

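Tray 1 corners at zoomed (97,97) and (638,88); the long spans columns 176–298 at row 330.

```bash
python3 -c "
from chk import *
chk('w11',140,(97,97),(638,88),(176,298),0.7,330)"
```

```text
[[584.3, -77.0], [582.8, 54.1]]
w 131.07864271806437
tray [667.5 -10.4] ang 0.6176808961198503
[[641.6, -56.4], [641.6, -26.2]]
long local y -30.6 w 30.11786225110254
short target [667.2  15.6]
```

move_arm(
  deltas=[
    [[0,36,3],[0,0,0],0.2],
    [[0,32,0],[0,0,0],0.2],
    [[0,14,0],[0,0,0],0.2],
    [[0,5,0],[0,0,0],0.2],
    [[0,0,0],[0,0,0],0.2],
  ],
)

```text
time_s: 25.8
ee_pos: [668.6, 14.1, 28.9]
orientation: [-90.0, -0.1, 0.6]
contact_force: [0.5, -0.8, -0.6]
width: 0.315
```

move_arm(
  deltas=[
    [[0,3,0],[0,0,0],0.2],
    [[0,1.5,0],[0,0,0],0.2],
    [[0,0,0],[0,0,0],0.2],
    [[0,0,0],[0,0,0],0.38],
    [[0,0,0],[0,0,0],0.38],
  ],
)

```text
time_s: 26.42
ee_pos: [667.7, 14.2, 23.3]
orientation: [-90.0, 0.0, 0.6]
contact_force: [0.8, 0.2, -0.8]
width: 0.376
```

```bash
python3 - <<'E'
from plan import *
s,p,y=plan([668,14.5,64,0.6],2,0.4,r=0); show(s)
r,p,y=plan([451,335,112,-1],9,0.5,p,y,r=0); show(r);print(p,y)
E
```

```text
[[[0.0, -20.0, 0.0], [0.0, 0.0, 0.0], 0.4], [[0.0, -21.0, 0.0], [0.0, 0.0, 0.0], 0.4]]
[[[-24.0, -5.0, 36.0], [0.0, 0.003, 0.0], 0.5], [[-24.0, -5.0, 36.0], [0.0, 0.003, 0.0], 0.5], [[-24.0, -5.0, 36.0], [0.0, 0.003, 0.0], 0.5], [[-24.0, -5.0, 36.0], [0.0, 0.003, 0.0], 0.5], [[-24.0, -6.0, 35.0], [0.0, 0.003, 0.0], 0.5]]
[[[-24.0, -5.0, 35.0], [0.0, 0.003, 0.0], 0.5], [[-24.0, -6.0, 36.0], [0.0, 0.003, 0.0], 0.5], [[-25.0, -5.0, 35.0], [0.0, 0.004, 0.0], 0.5], [[-24.0, -6.0, 35.0], [0.0, 0.003, 0.0], 0.5]]
[451.36433834 334.64894031 112.29967894] -1.0224682658286937
```

move_arm(
  deltas=[
    [[0,-10,0],[0,0,0],0.38],
    [[0,-30,0],[0,0,0],0.4],
    [[-24,-10,36],[0,0.003,0],0.5],
    [[-24,-10,36],[0,0.003,0],0.5],
    [[-24,-10,36],[0,0.003,0],0.5],
  ],
)

```text
time_s: 27.05
ee_pos: [594.6, 122.6, 94.6]
orientation: [-90.0, -0.0, 0.0]
contact_force: [0.0, 0.5, -0.6]
width: 0.492
```

move_arm(
  deltas=[
    [[-24,-10,36],[0,0.003,0],0.5],
    [[-24,-5,35],[0,0.003,0],0.5],
    [[-24,-4,35],[0,0.003,0],0.5],
    [[-24,0,36],[0,0.003,0],0.5],
    [[-25,0,35],[0,0.004,0],0.5],
  ],
)

```text
time_s: 27.68
ee_pos: [474.5, 300.5, 113.5]
orientation: [-90.0, -0.1, -0.9]
contact_force: [1.0, -0.3, -0.3]
width: 0.499
```

move_arm(
  deltas=[
    [[-24,0,36],[0,0.003,0],0.5],
    [[0,0,0],[0,0,0],0.5],
    [[0,0,0],[0,0,0],0.5],
    [[0,0,0],[0,0,0],0.5],
    [[0,0,0],[0,0,0],0.5],
  ],
)

```text
time_s: 28.3
ee_pos: [452.2, 334.8, 112.6]
orientation: [-90.0, -0.0, -1.1]
contact_force: [0.1, -0.1, 0.1]
width: 0.503
```

```bash
python3 look.py w12; python3 wst.py w12
```

```text
28.3 [452.2 334.8 112.6] [-90.    -0.    -1.11] 0.5027848906405944 [ 0.1 -0.1  0.1]
[382.8 334.6 258. ] [-1.474e+01  7.000e-02  8.888e+01]
[282. 217.] x26 411.1..484.2 x40min 409.4 w 28.3 ang -1.2 y at x=450,460: 334.5 334.2
```

View pics/w12.png

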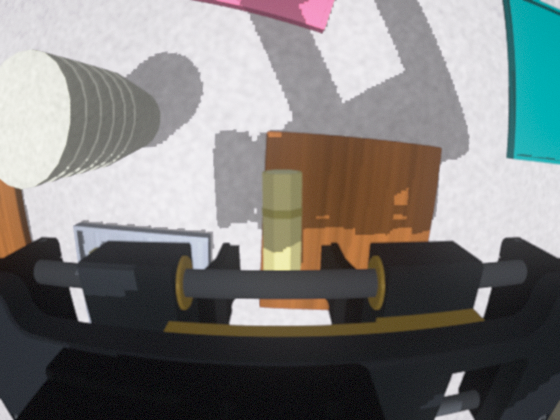

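Short stick at (282,217), aligned; the cup stack is clear to the left. Going down.

move_arm(
  deltas=[
    [[-0.5,28,0],[0,0,0],0.5],
    [[0,28,0],[0,0,0],0.5],
    [[0,20,0],[0,0,0],0.5],
    [[0,4.5,0],[0,0,0],0.5],
    [[0,0,0],[0,0,0],0.5],
  ],
)

```text
time_s: 28.98
ee_pos: [451.3, 335.7, 32.2]
orientation: [-90.0, -0.0, -1.0]
contact_force: [0.5, 0.2, 0.6]
width: 0.504
```

move_arm(
  deltas=[
    [[0,0,0],[0,0,0],0.2],
    [[0,0,0],[0,0,0],0.2],
    [[0,0,0],[0,0,0],0.2],
    [[0,-15,0],[0,0,0],0.2],
    [[0,-30,0],[0,0,0],0.2],
  ],
)

```text
time_s: 29.6
ee_pos: [449.9, 335.0, 76.9]
orientation: [-90.1, 0.1, -1.0]
contact_force: [-0.8, 0.5, 0.2]
width: 0.316
```

```bash
python3 - <<'E'
from plan import *
r,p,y=plan([547,226,115,-5.3],5,0.2,r=0); show(r);print(p,y)
E
```

```text
[[[20.0, -8.0, -21.0], [0.0, 0.015, -0.001], 0.2], [[20.0, -8.0, -21.0], [0.001, 0.015, 0.0], 0.2], [[20.0, -7.0, -21.0], [0.0, 0.015, -0.001], 0.2], [[21.0, -8.0, -21.0], [0.0, 0.015, 0.0], 0.2], [[21.0, -7.0, -20.0], [0.001, 0.015, -0.001], 0.2]]
[546.8790171  226.27728802 114.85901778] -5.31690889630569
```

move_arm(
  deltas=[
    [[20,-9,-21],[0,0.015,0],0.2],
    [[20,-9,-21],[0,0.015,0],0.2],
    [[20,-8,-21],[0,0.015,0],0.2],
    [[21,-7,-21],[0,0.015,0],0.2],
    [[21,-5,-20],[0,0.015,0],0.2],
  ],
)

```text
time_s: 30.22
ee_pos: [548.8, 226.2, 116.5]
orientation: [-90.0, -0.1, -5.3]
contact_force: [0.0, -0.6, -0.5]
width: 0.316
```

move_arm(
  deltas=[
    [[0,0,0],[0,0,0],0.2],
    [[0,0,0],[0,0,0],0.2],
    [[0,0,0],[0,0,0],0.2],
    [[0,0,0],[0,0,0],0.2],
    [[0,0,0],[0,0,0],0.2],
  ],
)

```text
time_s: 30.85
ee_pos: [547.6, 227.3, 114.9]
orientation: [-90.0, 0.0, -5.3]
contact_force: [-0.1, -0.5, -0.6]
width: 0.317
```

```bash
python3 look.py w13; python3 - <<'E'
import cv2,numpy as np
d=cv2.imread('pics/w13.png')[85:265,140:380]
d=cv2.convertScaleAbs(d,alpha=.9)
cv2.imwrite('pics/w13z.png',cv2.resize(d,(768,576),interpolation=cv2.INTER_CUBIC))
E
```

```text
30.85 [547.6 227.3 114.9] [-9.00e+01  2.00e-02 -5.27e+00] 0.31737453553098605 [-0.1 -0.5 -0.6]
[478.5 232.1 260.3] [-1.473e+01  7.000e-02  8.471e+01]
```

View pics/w13z.png

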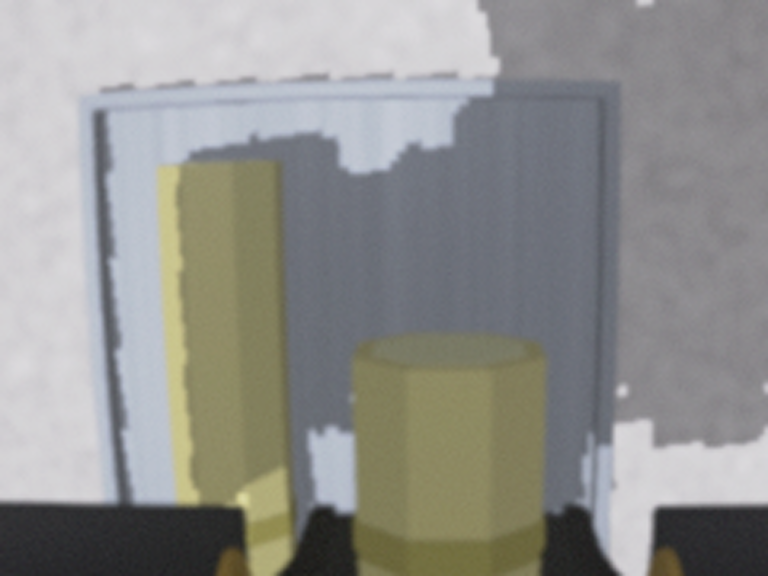

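Tray 2 corners at zoomed (80,95) and (620,82); the long spans columns 167–288 at row 330.

```bash
python3 -c "
from chk import *
chk('w13',140,(80,95),(620,82),(167,288),-5.3,330)"
```

```text
[[455.0, 143.4], [466.5, 274.0]]
w 131.0475599601868
tray [544.4 200.9] ang -5.046225825978809
[[515.0, 160.2], [518.1, 189.9]]
long local y -28.3 w 29.94927978530195
short target [546.8 226.8]
```

On target; lowering.

move_arm(
  deltas=[
    [[0,36,-0.5],[0,0,0],0.2],
    [[0,32,0],[0,0,0],0.2],
    [[0,14,0],[0,0,0],0.2],
    [[0,5,0],[0,0,0],0.2],
    [[0,0,0],[0,0,0],0.2],
  ],
)

```text
time_s: 31.52
ee_pos: [548.5, 226.6, 28.7]
orientation: [-90.0, -0.1, -5.3]
contact_force: [-0.2, 0.3, -0.5]
width: 0.321
```

move_arm(
  deltas=[
    [[0,3,0],[0,0,0],0.2],
    [[0,1.3,0],[0,0,0],0.2],
    [[0,0,0],[0,0,0],0.2],
    [[0,0,0],[0,0,0],0.38],
    [[0,0,0],[0,0,0],0.38],
  ],
)

```text
time_s: 32.15
ee_pos: [547.9, 226.4, 23.7]
orientation: [-90.0, -0.0, -5.3]
contact_force: [-0.1, -0.5, 0.6]
width: 0.373
```

move_arm(
  deltas=[
    [[0,-10,0],[0,0,0],0.38],
    [[0,-30,0],[0,0,0],0.4],
    [[0,-50,0],[0,0,0],0.4],
    [[0,-50,0],[0,0,0],0.5],
    [[0,-40,0],[0,0,0],0.5],
  ],
)

```text
time_s: 32.78
ee_pos: [548.4, 226.5, 206.9]
orientation: [-89.9, -0.1, -5.3]
contact_force: [1.4, 0.7, 0.2]
width: 0.485
```

move_arm(
  deltas=[
    [[-20,0,45],[0,0,0],0.5],
    [[-20,0,45],[0,0,0],0.5],
    [[-20,0,45],[0,0,0],0.5],
    [[-20,0,45],[0,0,0],0.5],
    [[0,0,0],[0,0,0],0.5],
  ],
)

```text
time_s: 33.4
ee_pos: [483.2, 416.1, 204.3]
orientation: [-89.9, 0.0, -5.1]
contact_force: [0.1, 0.0, -1.0]
width: 0.498
```

```bash
python3 - <<'E'
from station import bot
import cv2
a=bot.camera("side")[:,:,::-1];b=bot.camera("scene")[:,:,::-1]
cv2.imwrite("pics/side2.png",cv2.resize(a[130:420,220:440],(440,580),interpolation=cv2.INTER_CUBIC));cv2.imwrite("pics/scene2.png",b)
from h import *
from seg import comps
c=cal('side')
hsv=cv2.cvtColor(cv2.GaussianBlur(a,(3,3),0),cv2.COLOR_BGR2HSV).astype(int); H,S,V=hsv[:,:,0],hsv[:,:,1],hsv[:,:,2]
y=(H>20)&(H<36)&(S>60)&(V>90); y[:150]=0
for i,st,ce,m in comps(y,60):
    P=plane(c,np.argwhere(m)[:,::-1],18)[:,:2]; r=cv2.minAreaRect(P.astype(np.float32)); print(ce.round(),np.round(r[0]),np.round(r[1]),r[2])
print(bot.sense()['ee_pos'])
E
```

```text
[302. 188.] [551. 225.] [25. 68.] 83.92853546142578
[304. 199.] [543. 175.] [ 23. 120.] 83.71649932861328
[357. 229.] [674.  13.] [24. 72.] 88.51992797851562
[361. 243.] [672. -41.] [124.  23.] 0.35397869348526
[330. 362.] [ 471. -367.] [74. 23.] 8.047372817993164
[337. 382.] [ 474. -418.] [125.  24.] 7.378136157989502
[484.65262039 413.16031529 203.95690165]
```

View pics/side2.png

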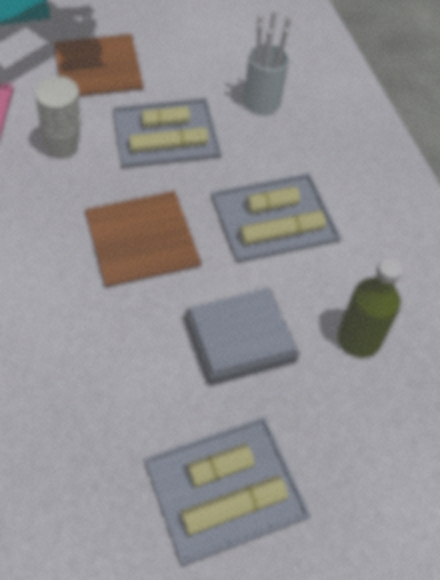

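View pics/scene2.png

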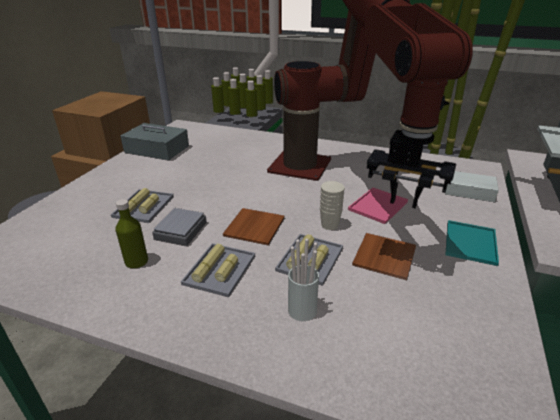

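Each tray holds one long and one short stick, lying flat, inside the rim and apart. The side picture shows stick pairs at (302,188)/(304,199), (357,229)/(361,243) and (330,362)/(337,382). The bottle, cups and pot stand where they were.

```bash
python3 -c "
from station import bot
print(bot.hand_in())"
```

```text
the job is handed in; nothing more can be done
None
```

The job is handed in at about 33.5 s of the 69 s allowed. Every tray has one long and one short stick: I placed the three longs first, then the three shorts. I lowered each stick to the tray floor before opening the fingers.

**Last checks, side and scene cameras:**

| Check | Result |
|---|---|
| Stick centres from tray centres | within about 32 mm (limit 72 mm) |
| Stick position | flat, inside the rim, none touching another |
| Bottle, cup stack, straw pot | look unmoved in the pictures |
| Robot | raised clear, touching nothing |

**Disagreements between views:**
- **Tray 1:** its y position came out as -15 mm from a picture blurred by motion and about -10 mm from a sharp one. Its long stick therefore lies about 30 mm off the centre line instead of 26 mm, still inside the rim. I corrected the short stick's placing for this.
- **Side camera:** it puts the sticks a few mm further out in x than the arm's own readings.

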